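# Load the oil-filter cassettes into the slide reader and stopper the sample flasks

### The job

The pump-oil samples have been filtered: draw the slide reader's loading stage fully out by its knob, then load every filter cassette lying on the white wipe into a bay of the stage, one to a bay (any bay): lift the bay's spring clip, slide the cassette under it from the front, flat and fully back to the stop, and lower the clip onto it. When all of them are clipped and every clip is down, push the loading stage fully home by its knob. Also close each of the two sample flasks with the rubber stopper that fits its neck, set straight and firmly in, the flasks left standing upright; leave the roll of tape and the tweezers alone.

Things in the scene. Friction and masses are not known exactly. Their poses are not given: they have to be found in the camera images.
- cassette_1_centre (a point): grey plastic filter cassette, a flat bar 76 x 36 x 7 mm with a round white filter in a dark 29 mm ring on top, lying flat on the wipe; the point is its centre (3.5 mm above its underside), x along its length, y across, z up; it works either way round end for end. About 35 g. Two or three of the three are present.
- cassette_2_centre (a point): grey plastic filter cassette, a flat bar 76 x 36 x 7 mm with a round white filter in a dark 29 mm ring on top, lying flat on the wipe; the point is its centre (3.5 mm above its underside), x along its length, y across, z up; it works either way round end for end. About 35 g. Two or three of the three are present.
- cassette_3_centre (a point): grey plastic filter cassette, a flat bar 76 x 36 x 7 mm with a round white filter in a dark 29 mm ring on top, lying flat on the wipe; the point is its centre (3.5 mm above its underside), x along its length, y across, z up; it works either way round end for end. About 35 g. Two or three of the three are present.
- bay_1 (a point): leftmost of three like bays, 70 mm apart, on the aluminium loading stage: the point where the centre of a fully home cassette lies. x points from the bay's open front to its back stop and into the reader, y left, z up. The cassette lies on a black bed 22 mm wide, its top 3.5 mm below this point, the stage plate 9.5 mm below; the cassette's sides are free for gripping over its front half
- bay_2 (a point): home point of the middle bay, as bay_1. In every bay the back stop is 38.5 mm behind this point (+x) and reaches 1.5 mm above it; low side guides, tops 0.5 mm above the point, stand 40 mm apart from 12 to 36 mm behind it and flare in front of that to about 46 mm apart at 1 mm behind it
- bay_3 (a point): home point of the rightmost bay, as bay_1
- pin_1 (a point): lifting bar of bay 1's clip: dark steel rod 8 mm thick and 16 mm long across the bay (along y), on the clip's free tip; the point is its middle. Pinch its ends from above; about 3 N lift it. The clip turns about a y axis 66 mm behind the bay point and 6.5 mm above it; shut on the empty bed the bar is 46 mm in front of that axis and 12 mm above it. Every clip is alike
- pin_2 (a point): lifting bar of bay 2's clip, as pin_1. The clip's rubber foot, 6 mm thick, is under the bar, its middle 18 mm below it; on a cassette it presses about 20 mm behind the bay point. Fully lifted, the foot is some 19 mm above the empty bed and still reaches over the bay, so that a cassette goes in under it from the front
- pin_3 (a point): lifting bar of bay 3's clip, as pin_1
- clip_1 (a joint): clip of bay 1, rad: 0 shut on the empty bed, about 0.13 on a cassette, 0.45 fully lifted; sprung over centre: above 0.26 it springs fully up and stays, below it snaps shut. From fully up, pressing the bar down about 8 mm takes it past centre (about 2 N). All are shut at the start.
- clip_2 (a joint): clip of bay 2, rad: 0 shut on the empty bed, about 0.13 on a cassette, 0.45 fully lifted; sprung over centre: above 0.26 it springs fully up and stays, below it snaps shut. From fully up, pressing the bar down about 8 mm takes it past centre (about 2 N). All are shut at the start.
- clip_3 (a joint): clip of bay 3, rad: 0 shut on the empty bed, about 0.13 on a cassette, 0.45 fully lifted; sprung over centre: above 0.26 it springs fully up and stays, below it snaps shut. From fully up, pressing the bar down about 8 mm takes it past centre (about 2 N). All are shut at the start.
- stage_knob (a point): upright dark knob on the front apron of the loading stage, 16 mm in diameter (20 mm at the top), 30 mm high above the plate; the point is on its axis, half-way up. Axes as the bays': along +x it is pushed into the reader. It stands 116 mm in front of bay_2's point. At home it is still 66 mm in front of the white housing, 236 mm wide and 80 mm high (118 mm at the hood, 75 mm farther back).
- stage (a joint): how far the loading stage is pushed into the reader, m: 0 fully drawn out, 0.15 home against its stop; it starts part-way in. Its runners drag with about 6 N, so it stays where it is left.
- stopper_large_centre (a point): large stopper, a reddish-brown rubber cone frustum standing narrow end down: 34 mm high, 21.6 mm in diameter below and 31 mm on top; the point is its centre, half-way up, z towards the wide end. In the neck of the large flask it seats by its taper when some 14 to 19 mm are in, its centre then within about 3 mm of the level of the mouth. 30 g.
- stopper_small_centre (a point): small stopper, a reddish-brown rubber cone frustum standing narrow end down: 34 mm high, 14.6 mm in diameter below and 24 mm on top; the point is its centre, half-way up, z towards the wide end. In the neck of the small flask it seats by its taper when some 14 to 19 mm are in, its centre then within about 3 mm of the level of the mouth. 30 g.
- flask_large_mouth (a point): mouth of the large flask: conical amber glass flask standing on the bench, 72 mm wide at the foot and 100 mm high, neck 31 mm outside; the point is the middle of the mouth at the very top, z up. The neck is a bore 24.8 mm wide and 30 mm deep, flared by 1.4 mm all round over its top 5 mm. 220 g, loose.
- flask_small_mouth (a point): mouth of the small flask: conical amber glass flask standing on the bench, 62 mm wide at the foot and 86 mm high, neck 24 mm outside; the point is the middle of the mouth at the very top, z up. The neck is a bore 17.8 mm wide and 30 mm deep, flared by 1.4 mm all round over its top 5 mm. 220 g, loose.
- flask_large: the large flask; origin at the centre of its underside, z up
- flask_small: the small flask; origin at the centre of its underside, z up
- tape_1: roll of black tape, 54 mm wide and 19 mm high: leave alone; origin at the centre of its underside
- tweezers: steel tweezers 122 mm long lying flat in front of the wipe: leave alone; origin at its middle, y along it

How it is judged:
On the way, in this order (a step that is already met when the one before it is completed fails the run):
1. the loading stage is drawn out (value of joint stage below 0.015 m), for 0.1 s.
2. a clip is lifted (value of joint any of clip_1, clip_2, clip_3 above 0.35 rad), for 0.1 s.
3. every cassette lies home in a bay under a lowered clip, all clips down, with the stage still drawn out (((x of cassette_1_centre in the frame of bay_1 between -0.006 and 0.004 m and y of cassette_1_centre in the frame of bay_1 between -0.0045 and 0.0045 m and z of cassette_1_centre in the frame of bay_1 between -0.003 and 0.003 m and angle between the x axis of cassette_1_centre and the x axis of bay_1, either way round below 0.12 rad and value of joint clip_1 between 0.06 and 0.2 rad) or (x of cassette_1_centre in the frame of bay_2 between -0.006 and 0.004 m and y of cassette_1_centre in the frame of bay_2 between -0.0045 and 0.0045 m and z of cassette_1_centre in the frame of bay_2 between -0.003 and 0.003 m and angle between the x axis of cassette_1_centre and the x axis of bay_2, either way round below 0.12 rad and value of joint clip_2 between 0.06 and 0.2 rad) or (x of cassette_1_centre in the frame of bay_3 between -0.006 and 0.004 m and y of cassette_1_centre in the frame of bay_3 between -0.0045 and 0.0045 m and z of cassette_1_centre in the frame of bay_3 between -0.003 and 0.003 m and angle between the x axis of cassette_1_centre and the x axis of bay_3, either way round below 0.12 rad and value of joint clip_3 between 0.06 and 0.2 rad)) and ((x of cassette_2_centre in the frame of bay_1 between -0.006 and 0.004 m and y of cassette_2_centre in the frame of bay_1 between -0.0045 and 0.0045 m and z of cassette_2_centre in the frame of bay_1 between -0.003 and 0.003 m and angle between the x axis of cassette_2_centre and the x axis of bay_1, either way round below 0.12 rad and value of joint clip_1 between 0.06 and 0.2 rad) or (x of cassette_2_centre in the frame of bay_2 between -0.006 and 0.004 m and y of cassette_2_centre in the frame of bay_2 between -0.0045 and 0.0045 m and z of cassette_2_centre in the frame of bay_2 between -0.003 and 0.003 m and angle between the x axis of cassette_2_centre and the x axis of bay_2, either way round below 0.12 rad and value of joint clip_2 between 0.06 and 0.2 rad) or (x of cassette_2_centre in the frame of bay_3 between -0.006 and 0.004 m and y of cassette_2_centre in the frame of bay_3 between -0.0045 and 0.0045 m and z of cassette_2_centre in the frame of bay_3 between -0.003 and 0.003 m and angle between the x axis of cassette_2_centre and the x axis of bay_3, either way round below 0.12 rad and value of joint clip_3 between 0.06 and 0.2 rad)) and ((x of cassette_3_centre in the frame of bay_1 between -0.006 and 0.004 m and y of cassette_3_centre in the frame of bay_1 between -0.0045 and 0.0045 m and z of cassette_3_centre in the frame of bay_1 between -0.003 and 0.003 m and angle between the x axis of cassette_3_centre and the x axis of bay_1, either way round below 0.12 rad and value of joint clip_1 between 0.06 and 0.2 rad) or (x of cassette_3_centre in the frame of bay_2 between -0.006 and 0.004 m and y of cassette_3_centre in the frame of bay_2 between -0.0045 and 0.0045 m and z of cassette_3_centre in the frame of bay_2 between -0.003 and 0.003 m and angle between the x axis of cassette_3_centre and the x axis of bay_2, either way round below 0.12 rad and value of joint clip_2 between 0.06 and 0.2 rad) or (x of cassette_3_centre in the frame of bay_3 between -0.006 and 0.004 m and y of cassette_3_centre in the frame of bay_3 between -0.0045 and 0.0045 m and z of cassette_3_centre in the frame of bay_3 between -0.003 and 0.003 m and angle between the x axis of cassette_3_centre and the x axis of bay_3, either way round below 0.12 rad and value of joint clip_3 between 0.06 and 0.2 rad)) and value of joint each of clip_1, clip_2, clip_3 below 0.2 rad and value of joint stage below 0.05 m), for 0.2 s.
4. the loading stage is pushed home (value of joint stage above 0.144 m), for 0.2 s.
At the end, for the whole second after the job is handed in: Each cassette home in a bay (-6/+4 mm along, 4.5 mm across, 3 mm in height, 0.12 rad), clip down on it (0.06-0.2 rad), all clips < 0.2 rad; stage within 6 mm of home; each stopper in its flask (4 mm off axis, 0.12 rad, at least 8 mm deep), flasks upright (0.1 rad) and at rest (((x of cassette_1_centre in the frame of bay_1 between -0.006 and 0.004 m and y of cassette_1_centre in the frame of bay_1 between -0.0045 and 0.0045 m and z of cassette_1_centre in the frame of bay_1 between -0.003 and 0.003 m and angle between the x axis of cassette_1_centre and the x axis of bay_1, either way round below 0.12 rad and value of joint clip_1 between 0.06 and 0.2 rad) or (x of cassette_1_centre in the frame of bay_2 between -0.006 and 0.004 m and y of cassette_1_centre in the frame of bay_2 between -0.0045 and 0.0045 m and z of cassette_1_centre in the frame of bay_2 between -0.003 and 0.003 m and angle between the x axis of cassette_1_centre and the x axis of bay_2, either way round below 0.12 rad and value of joint clip_2 between 0.06 and 0.2 rad) or (x of cassette_1_centre in the frame of bay_3 between -0.006 and 0.004 m and y of cassette_1_centre in the frame of bay_3 between -0.0045 and 0.0045 m and z of cassette_1_centre in the frame of bay_3 between -0.003 and 0.003 m and angle between the x axis of cassette_1_centre and the x axis of bay_3, either way round below 0.12 rad and value of joint clip_3 between 0.06 and 0.2 rad)) and ((x of cassette_2_centre in the frame of bay_1 between -0.006 and 0.004 m and y of cassette_2_centre in the frame of bay_1 between -0.0045 and 0.0045 m and z of cassette_2_centre in the frame of bay_1 between -0.003 and 0.003 m and angle between the x axis of cassette_2_centre and the x axis of bay_1, either way round below 0.12 rad and value of joint clip_1 between 0.06 and 0.2 rad) or (x of cassette_2_centre in the frame of bay_2 between -0.006 and 0.004 m and y of cassette_2_centre in the frame of bay_2 between -0.0045 and 0.0045 m and z of cassette_2_centre in the frame of bay_2 between -0.003 and 0.003 m and angle between the x axis of cassette_2_centre and the x axis of bay_2, either way round below 0.12 rad and value of joint clip_2 between 0.06 and 0.2 rad) or (x of cassette_2_centre in the frame of bay_3 between -0.006 and 0.004 m and y of cassette_2_centre in the frame of bay_3 between -0.0045 and 0.0045 m and z of cassette_2_centre in the frame of bay_3 between -0.003 and 0.003 m and angle between the x axis of cassette_2_centre and the x axis of bay_3, either way round below 0.12 rad and value of joint clip_3 between 0.06 and 0.2 rad)) and ((x of cassette_3_centre in the frame of bay_1 between -0.006 and 0.004 m and y of cassette_3_centre in the frame of bay_1 between -0.0045 and 0.0045 m and z of cassette_3_centre in the frame of bay_1 between -0.003 and 0.003 m and angle between the x axis of cassette_3_centre and the x axis of bay_1, either way round below 0.12 rad and value of joint clip_1 between 0.06 and 0.2 rad) or (x of cassette_3_centre in the frame of bay_2 between -0.006 and 0.004 m and y of cassette_3_centre in the frame of bay_2 between -0.0045 and 0.0045 m and z of cassette_3_centre in the frame of bay_2 between -0.003 and 0.003 m and angle between the x axis of cassette_3_centre and the x axis of bay_2, either way round below 0.12 rad and value of joint clip_2 between 0.06 and 0.2 rad) or (x of cassette_3_centre in the frame of bay_3 between -0.006 and 0.004 m and y of cassette_3_centre in the frame of bay_3 between -0.0045 and 0.0045 m and z of cassette_3_centre in the frame of bay_3 between -0.003 and 0.003 m and angle between the x axis of cassette_3_centre and the x axis of bay_3, either way round below 0.12 rad and value of joint clip_3 between 0.06 and 0.2 rad)) and value of joint each of clip_1, clip_2, clip_3 below 0.2 rad and value of joint stage above 0.144 m and horizontal distance between stopper_large_centre and flask_large_mouth below 0.004 m and z of stopper_large_centre in the frame of flask_large_mouth between -0.008 and 0.009 m and angle between the z axis of stopper_large_centre and the z axis of flask_large_mouth, either way round below 0.12 rad and angle between each of flask_large_mouth, flask_small_mouth's own z axis and vertical below 0.1 rad and linear speed of each of flask_large, flask_small below 0.02 m/s and horizontal distance between stopper_small_centre and flask_small_mouth below 0.004 m and z of stopper_small_centre in the frame of flask_small_mouth between -0.008 and 0.009 m and angle between the z axis of stopper_small_centre and the z axis of flask_small_mouth, either way round below 0.12 rad); the robot touches nothing.
It fails at once if a bystander (tape, tweezers) is moved more than 30 mm (distance of any of tape_1, tweezers from where it was at the start of the episode above 0.03 m).
Of cassette_1, cassette_2, cassette_3 only 2 to 3 are there at a start; the rules pass over those that are not, and their reading is None.
At some moment in a run one of cassette_1, cassette_2, cassette_3, flask_large, flask_small may be knocked a few centimetres aside while the robot is not near it.
It also fails if it takes over 210 s, if anything falls off the work surface, if the arm or the gripper's body presses on something with over 40 N, if the wrist force passes 120 N, or if a joint passes its speed limit or range.

### The arm

A 6-joint arm with a two-finger parallel gripper is mounted at the origin on a cart in front of the work surface, level with it; the furniture and walls round the work are solid. World frame = base frame: x ahead of the robot, y to its left, z up, the work surface at z = 0. Lengths are in m, angles in rad, forces in N, time in s.
With the tool pointing down it reaches from about 0.35 to 0.875 m from the base axis. Payload 4.2 kg.
Tool frame: the origin (TCP) lies at the very end of the fingers, on their centre line; the grasp point (between the pads) lies 19 mm behind it; z points along the fingers, y is the line along which they close (so a half turn about z gives the same grasp; the last joint's range is limited). The gripper opens to 87 mm and grips with 3 to 60 N. Pads are 19 mm wide; open, the fingers measure 117 mm over their backs; the gripper's body (75 mm by 190 mm) begins 51 mm behind the grasp point.
Start: joints at [1.468, 0.385, 0.008, 0, -1.194, -0.259], TCP at [0.221, 0.585, 0.223] pointing down, gripper open.
Joint ranges: [-3.14, 3.14], [-1.21, 2.06], [-1.07, 1.41], [-3.16, 2.05], [-2.99, -0.16], [-3.1, 3.1]. Speed limits (rad/s): [2.79, 2.79, 3.14, 3.14, 3.14, 3.14].

### API

Orientations are given as a rotation vector (axis times angle).
In Python, from plant import read_state, camera, hand_in gives the robot as it stands.
- The arm moves only by the tool carry_out, never from a script. Its argument "series" is a list of rows, each an object of numbers: "dx", "dy", "dz": the shift along the tool's x, y, z in cm; "wx", "wy", "wz": the turn, a rotation vector about the tool's x, y, z in rad; "fingers": the gripper command: -1 is shut, 1 is fully open, values between are in proportion. In form: [{"dx": .., "dy": .., "dz": .., "wx": .., "wy": .., "wz": .., "fingers": ..}, ...]. A call has 1 to 8 rows; each row is the pose to reach, as a shift and turn from the pose commanded when the call began, along the tool's axes at that moment; what a row does not reach only later rows make up. A row lasts 1/12 s, in which the tool goes at most 41.7 mm and 7.16 degrees, less where a joint would pass 70% of its speed; a pose out of reach is approached as far as the arm can. A call with a gripper value outside its range is refused whole. The fingers move at their own pace and stop on an object; "force" is the grip in N (left out, the last holds). Time passes only in rows, so rows that repeat a pose let the fingers close. It gives the time, the measured TCP pose, the force, the opening and the grip force at its end, in the units of the state.
- read_state(): the state, without advancing time (a new reading comes with each control period).
- camera(name): name is "scene" or "top" or "wrist"; returns a dict with "color" (420x560x3 uint8, blue, green, red), "vfov" (degrees; the focal length in pixels is half the picture's height over the tangent of half this angle, whatever the lens; pixels are square), "cx", "cy" (the principal point, pixels), "world_from_camera" (4x4, takes a point from camera to world coordinates). Camera axes: x right, y down, z forward; pixel columns grow to the right and rows downward; lengths in m; the calibration is good to about 2 mm. The wrist camera is an equidistant fisheye: a pixel r from the principal point sees the ray r / f radians off the axis. A picture is of the moment at which its call begins. There is no depth.
- hand_in(): hands the job in; it is judged then, once.
The state is a dict: "time_s": time; "joints": joint angles; "qvel": joint speeds; "joint_efforts": joint torques, N m; "position": TCP position; "orientation": TCP orientation; "ft_force": force on the tool from outside, world axes, zero at the start; "moment": the same for the moment, N m; "grip_width": opening from 0.0 (shut) to 1.0 (fully open); "finger_force": force on a finger pad.
Only numpy, scipy, OpenCV 4.12 (cv2) and the standard library are available. Lean on these libraries where they do the work, as an engineer would, in place of code of your own. Each camera call takes 0.05 s, during which the arm holds its last target. There are 200 camera calls.

## Working session

There is one attempt and no reset: what is moved stays moved. The work goes in short steps, Python scripts to look and compute and a tool call to move; the robot and the scene stay as the last step left them, time stands still between calls to the robot, and variables do not carry over. Pictures are saved under pics/ and viewed, at most 14 in all, crops included, and the job is handed in when it is done.

Besides the shell and the picture viewer there is one more tool, called after "Request:" as a command line: name --argument value ..., lists and objects as JSON in quotes. carry_out: Moves the arm, as the interface text tells. Its arguments: {"type":"object","properties":{"series":{"type":"array","items":{"type":"object","properties":{"dx":{"type":"number"},"dy":{"type":"number"},"dz":{"type":"number"},"wx":{"type":"number"},"wy":{"type":"number"},"wz":{"type":"number"},"fingers":{"type":"number"}}}},"force":{"type":"number"}},"required":["series"]}

```bash
ls; mkdir -p pics; cat > h.py <<'E'
import numpy as np, cv2
from scipy.spatial.transform import Rotation as R
from plant import read_state, camera, hand_in
def shot(name, fn):
    c=camera(name); cv2.imwrite('pics/'+fn+'.png',c['color']); np.save('pics/'+fn+'.npy',c,allow_pickle=True); return c
def load(fn): return np.load('pics/'+fn+'.npy',allow_pickle=True).item()
def foc(c): return 210/np.tan(np.radians(c['vfov'])/2)
def px2w(c,u,v,z,fish=False):
    f=foc(c); x,y=(u-c['cx']),(v-c['cy'])
    if fish:
        r=np.hypot(x,y)+1e-9; t=r/f; d=np.array([x/r*np.sin(t),y/r*np.sin(t),np.cos(t)])
    else: d=np.array([x/f,y/f,1])
    M=np.array(c['world_from_camera']); d=M[:3,:3]@d; o=M[:3,3]
    return o+d*(z-o[2])/d[2]
def w2px(c,p,fish=False):
    M=np.array(c['world_from_camera']); q=M[:3,:3].T@(np.array(p)-M[:3,3]); f=foc(c)
    if fish:
        h=np.hypot(q[0],q[1])+1e-12; t=np.arctan2(h,q[2]); return c['cx']+f*t*q[0]/h, c['cy']+f*t*q[1]/h
    return c['cx']+f*q[0]/q[2], c['cy']+f*q[1]/q[2]
def to(p,yaw=None):
    "shift in tool axes, cm, from present measured pose to world p"
    s=read_state(); Rm=R.from_rotvec(s['orientation']); return Rm.inv().apply(np.array(p)-s['position'])*100
E
python3 - <<'E'
from h import *
s=read_state(); print(s)
for n in ('scene','top','wrist'):
    c=shot(n,n+'0'); print(n,c['vfov'],c['cx'],c['cy'],np.round(c['world_from_camera'],3).tolist())
print(R.from_rotvec(s['orientation']).as_matrix().round(3))
E
```

```text
pics
{'time_s': 0.0, 'joints': array([ 1.46758635e+00,  3.85532268e-01,  6.64126719e-03, -5.09463821e-04,
       -1.19398013e+00, -2.58593144e-01]), 'qvel': array([ 0.00047402, -0.00068827,  0.00156957, -0.00108308,  0.00048967,
        0.00215135]), 'joint_efforts': array([-1.02629660e-03, -3.90660810e+01,  1.87400919e+01,  4.21975359e+00,
        1.09536221e-02, -2.03362583e-04]), 'position': array([0.22099737, 0.58398905, 0.22147874]), 'orientation': array([ 3.08820371e+00, -5.65135773e-01, -4.88291526e-04]), 'ft_force': array([-0.51728267, -0.6150208 ,  0.4072248 ]), 'moment': array([-0.06657558, -0.00257402,  0.00971407]), 'finger_force': 0.0, 'grip_width': 1.0028455432147423}
scene 43.70531428643824 274.2469511803313 210.4267798311159 [[0.556, -0.378, 0.74, -0.408], [-0.831, -0.263, 0.49, -0.533], [0.009, -0.888, -0.46, 0.672], [0.0, 0.0, 0.0, 1.0]]
top 57.07692505755319 270.2241052479649 211.62419552873507 [[-0.002, -0.985, 0.175, 0.367], [-1.0, -0.001, -0.017, 0.128], [0.017, -0.175, -0.984, 1.132], [0.0, 0.0, 0.0, 1.0]]
wrist 65.70646984690485 278.2197375360799 209.53379417648887 [[-0.355, -0.901, -0.251, 0.29], [-0.935, 0.342, 0.094, 0.559], [0.001, 0.268, -0.964, 0.383], [0.0, 0.0, 0.0, 1.0]]
[[ 0.935 -0.354 -0.001]
 [-0.354 -0.935 -0.002]
 [ 0.     0.002 -1.   ]]
```

View pics/top0.png

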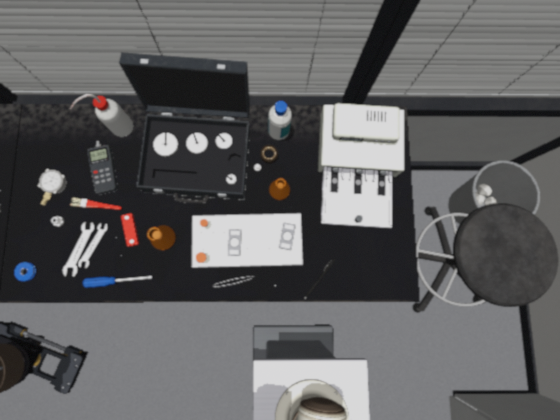

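View pics/scene0.png

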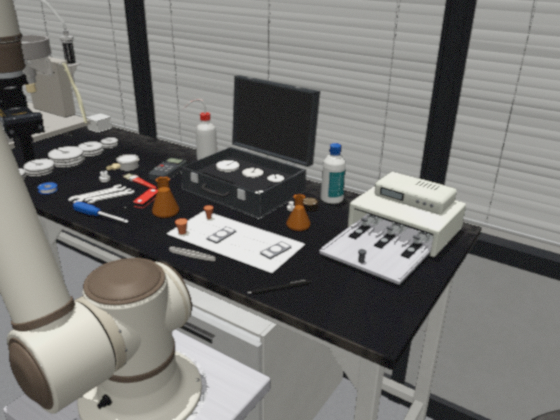

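The top view shows two cassettes at about (235,242) and (288,236). The stoppers are at (204,223) and (201,257), and the flasks at (160,238) and (280,188). The stage knob is at (358,218), and the tape ring is at about (269,153).

```bash
python3 - <<'E'
from h import *
c=load('top0')
for n,u,v,z in [('cas A',235,242,.007),('cas B',288,236,.007),('stopS',204,223,.034),('stopL',201,257,.034),('flL mouth',154,234,.1),('flS mouth',279,183,.086),('knob',358,217,.04),('plateFL',322,221,.01),('plateFR',393,226,.01),('tape',269,153,.01),('tweez',233,282,0),('pin1',335,171,.03),('pin3',383,175,.03),('bag hous L',321,171,.08)]:
    print(n,px2w(c,u,v,z).round(3))
im=cv2.resize(c['color'][95:240,310:420],None,fx=5,fy=4,interpolation=cv2.INTER_CUBIC)
cv2.imwrite('pics/stagecrop.png',im)
print(to([0.5,-0.08,.30]))
E
```

```text
cas A [0.477 0.211 0.007]
cas B [0.494 0.056 0.007]
stopS [0.529 0.298 0.034]
stopL [0.432 0.304 0.034]
flL mouth [0.489 0.421 0.1  ]
flS mouth [0.634 0.085 0.086]
knob [ 0.546 -0.144  0.04 ]
plateFL [ 0.538 -0.044  0.01 ]
plateFR [ 0.524 -0.254  0.01 ]
tape [0.747 0.112 0.01 ]
tweez [0.362 0.216 0.   ]
pin1 [ 0.685 -0.084  0.03 ]
pin3 [ 0.673 -0.226  0.03 ]
bag hous L [ 0.671 -0.034  0.08 ]
[49.60318911 52.24396672 -7.73541231]
```

View pics/stagecrop.png

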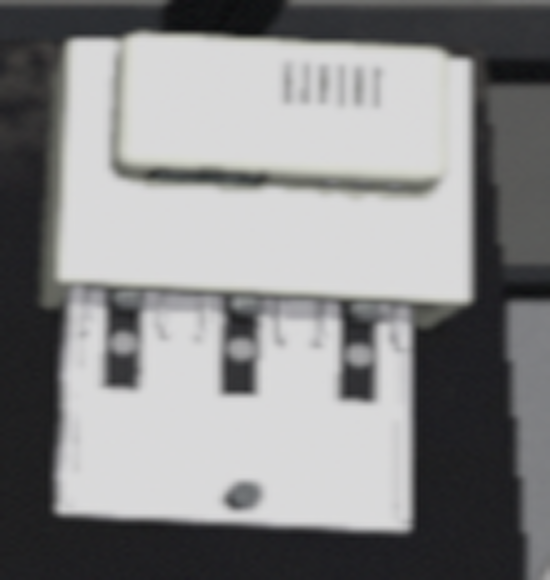

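The stage is yawed by about -0.07 rad, and the knob sits near (0.546,-0.144). I'll move above it for a closer look with the wrist camera.

Request:
carry_out --series '[{"dx": 20.4,"dy": 18.1,"dz": -7.8},{"dx": 20.4,"dy": 18.1,"dz": -7.8},{"dx": 20.4,"dy": 18.1,"dz": -7.8},{"dx": 20.4,"dy": 18.1,"dz": -7.8},{"dx": 20.4,"dy": 18.1,"dz": -7.8},{"dx": 20.4,"dy": 18.1,"dz": -7.8},{"dx": 20.4,"dy": 18.1,"dz": -7.8},{"dx": 20.4,"dy": 18.1,"dz": -7.8}]'

```text
$.series[0]: bad value
```

Request:
carry_out --series '[{"dx": 20.4,"dy": 18.1},{"dx": 20.4,"dy": 18.1},{"dx": 20.4,"dy": 18.1},{"dx": 20.4,"dy": 18.1},{"dx": 20.4,"dy": 18.1},{"dx": 20.4,"dy": 18.1},{"dx": 20.4,"dy": 18.1},{"dx": 20.4,"dy": 18.1}]'

```text
$.series[0]: bad value
```

Request:
carry_out --series '[{"dx": 20.3,"dy": 18.1,"wz": -0.295},{"dx": 20.3,"dy": 18.1,"wz": -0.295},{"dx": 20.3,"dy": 18.1,"wz": -0.295},{"dx": 20.3,"dy": 18.1,"wz": -0.295},{"dx": 20.3,"dy": 18.1,"wz": -0.295},{"dx": 20.3,"dy": 18.1,"wz": -0.295},{"dx": 20.3,"dy": 18.1,"wz": -0.295},{"dx": 20.3,"dy": 18.1,"wz": -0.295}]'

```text
$.series[0]: bad value
```

```bash
python3 - <<'E'
from h import *
s=read_state(); print(s['time_s'],s['position'],s['joints'],R.from_rotvec(s['orientation']).as_matrix().round(3).tolist())
c=shot('wrist','w1')
E
```

```text
0.15 [0.22106564 0.58410657 0.22168918] [ 1.46757379e+00  3.85406125e-01  6.92025380e-03 -3.40295124e-04
 -1.19399768e+00 -2.58604365e-01] [[0.935, -0.354, -0.0], [-0.354, -0.935, -0.002], [0.0, 0.002, -1.0]]
```

View pics/w1.png

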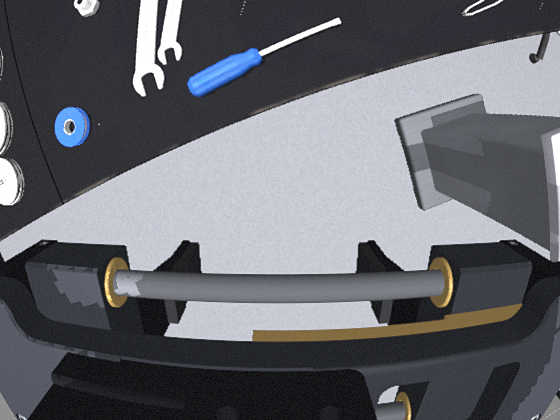

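The move was refused because rows need every field. The picture shows only the gripper and the bench's left end, so I'll resend with full rows.

Request:
carry_out --series '[{"dx": 20.4,"dy": 18.1,"dz": -7.8,"wx": 0,"wy": 0,"wz": 0,"fingers": 1},{"dx": 20.4,"dy": 18.1,"dz": -7.8,"wx": 0,"wy": 0,"wz": 0,"fingers": 1},{"dx": 20.4,"dy": 18.1,"dz": -7.8,"wx": 0,"wy": 0,"wz": 0,"fingers": 1},{"dx": 20.4,"dy": 18.1,"dz": -7.8,"wx": 0,"wy": 0,"wz": 0,"fingers": 1},{"dx": 20.4,"dy": 18.1,"dz": -7.8,"wx": 0,"wy": 0,"wz": 0,"fingers": 1},{"dx": 20.4,"dy": 18.1,"dz": -7.8,"wx": 0,"wy": 0,"wz": 0,"fingers": 1},{"dx": 20.4,"dy": 18.1,"dz": -7.8,"wx": 0,"wy": 0,"wz": 0,"fingers": 1},{"dx": 20.4,"dy": 18.1,"dz": -7.8,"wx": 0,"wy": 0,"wz": 0,"fingers": 1}]'

```text
time_s: 0.87
position: [0.3499, 0.3394, 0.3034]
orientation: [-3.086, 0.571, -0.004]
ft_force: [0.2, -0.2, 0.1]
grip_width: 0.997
finger_force: 0.0
```

Request:
carry_out --series '[{"dx": 20.4,"dy": 18.1,"dz": 0,"wx": 0,"wy": 0,"wz": 0,"fingers": 1},{"dx": 20.4,"dy": 18.1,"dz": 0,"wx": 0,"wy": 0,"wz": 0,"fingers": 1},{"dx": 20.4,"dy": 18.1,"dz": 0,"wx": 0,"wy": 0,"wz": 0,"fingers": 1},{"dx": 20.4,"dy": 18.1,"dz": 0,"wx": 0,"wy": 0,"wz": 0,"fingers": 1},{"dx": 20.4,"dy": 18.1,"dz": 0,"wx": 0,"wy": 0,"wz": 0,"fingers": 1},{"dx": 20.4,"dy": 18.1,"dz": 0,"wx": 0,"wy": 0,"wz": 0,"fingers": 1},{"dx": 20.4,"dy": 18.1,"dz": 0,"wx": 0,"wy": 0,"wz": 0,"fingers": 1},{"dx": 20.4,"dy": 18.1,"dz": 0,"wx": 0,"wy": 0,"wz": 0,"fingers": 1}]'

```text
time_s: 1.53
position: [0.4758, 0.0986, 0.3]
orientation: [3.088, -0.573, -0.001]
ft_force: [-0.3, 0.3, -0.3]
grip_width: 1.001
finger_force: 0.0
```

```bash
python3 - <<'E'
from h import *
s=read_state(); print(s['time_s'],s['position'],s['joints'],R.from_rotvec(s['orientation']).as_matrix().round(3).tolist())
c=shot('wrist','w2') ;print(to([.56,-.14,.3]))
E
```

```text
1.5333 [0.47576691 0.09855693 0.2999792 ] [ 5.39703046e-01  9.53593060e-02 -1.84637056e-01  4.73633543e-04
 -1.29208173e+00  6.64061046e-01] [[0.933, -0.359, -0.001], [-0.359, -0.933, -0.001], [-0.0, 0.001, -1.0]]
[ 1.65082120e+01  1.93767975e+01 -6.04229550e-03]
```

Request:
carry_out --series '[{"dx": 16.5,"dy": 19.4,"dz": 0,"wx": 0,"wy": 0,"wz": -0.3,"fingers": 0},{"dx": 16.5,"dy": 19.4,"dz": 0,"wx": 0,"wy": 0,"wz": -0.3,"fingers": 0},{"dx": 16.5,"dy": 19.4,"dz": 0,"wx": 0,"wy": 0,"wz": -0.3,"fingers": 0},{"dx": 16.5,"dy": 19.4,"dz": 0,"wx": 0,"wy": 0,"wz": -0.3,"fingers": 0},{"dx": 16.5,"dy": 19.4,"dz": 0,"wx": 0,"wy": 0,"wz": -0.3,"fingers": 0},{"dx": 16.5,"dy": 19.4,"dz": 0,"wx": 0,"wy": 0,"wz": -0.3,"fingers": 0},{"dx": 16.5,"dy": 19.4,"dz": 0,"wx": 0,"wy": 0,"wz": -0.3,"fingers": 0},{"dx": 16.5,"dy": 19.4,"dz": 0,"wx": 0,"wy": 0,"wz": -0.3,"fingers": 0}]'

```text
time_s: 2.25
position: [0.5612, -0.1402, 0.2992]
orientation: [3.14, -0.102, -0.003]
ft_force: [0.4, 0.9, -0.1]
grip_width: 0.531
finger_force: 0.0
```

```bash
python3 - <<'E'
from h import *
s=read_state(); print(s['time_s'],s['position'],R.from_rotvec(s['orientation']).as_matrix().round(3).tolist())
c=shot('wrist','w3')
a=load('w2')['color']; im=np.hstack([a,c['color']]); cv2.imwrite('pics/w23.png',cv2.resize(im,(800,300),interpolation=cv2.INTER_AREA))
E
```

```text
2.25 [ 0.56119408 -0.14017897  0.29920315] [[0.998, -0.065, -0.002], [-0.065, -0.998, -0.0], [-0.002, 0.0, -1.0]]
```

View pics/w23.png

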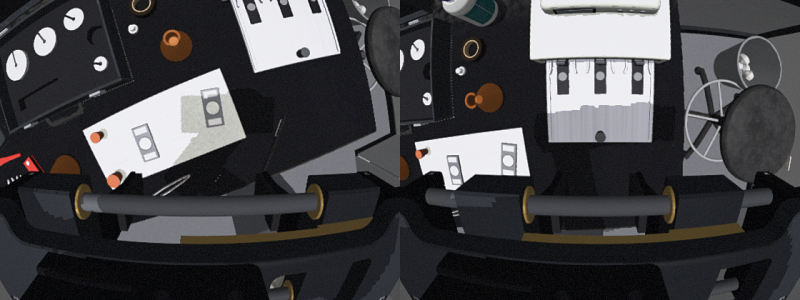

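```bash
cat >> h.py <<'E'
def ortho(c,z,x0,x1,y0,y1,k,fish=True):
    "top-down image, k px/m; row 0 = x1, col 0 = y1(left)"
    xs=np.arange(x1,x0,-1/k); ys=np.arange(y1,y0,-1/k); X,Y=np.meshgrid(xs,ys,indexing='ij')
    M=np.array(c['world_from_camera']); q=(np.stack([X,Y,np.full_like(X,z)],-1)-M[:3,3])@M[:3,:3]; f=foc(c)
    if fish:
        h=np.hypot(q[...,0],q[...,1])+1e-12; t=np.arctan2(h,q[...,2]); u=c['cx']+f*t*q[...,0]/h; v=c['cy']+f*t*q[...,1]/h
    else: u=c['cx']+f*q[...,0]/q[...,2]; v=c['cy']+f*q[...,1]/q[...,2]
    return cv2.remap(c['color'],u.astype('f4'),v.astype('f4'),cv2.INTER_CUBIC)
def grid(im,x1,y1,k,step=.05):
    for i in range(-20,30):
        a=i*step
        r=int((x1-a)*k); cc=int((y1-a)*k)
        if 0<=r<im.shape[0]: cv2.line(im,(0,r),(8,r),(0,0,255),1); cv2.putText(im,f'{a:.2f}',(10,r+4),0,.35,(0,0,255))
        if 0<=cc<im.shape[1]: cv2.line(im,(cc,0),(cc,8),(0,0,255),1); cv2.putText(im,f'{a:.2f}',(cc-10,20),0,.35,(0,0,255))
    return im
E
python3 - <<'E'
from h import *
a=grid(ortho(load('w3'),.012,.46,.70,-.28,-.0,2500),.70,0,2500); cv2.imwrite('pics/o_stage.png',a)
b=grid(ortho(load('w2'),.007,.38,.58,.0,.36,2200),.58,.36,2200); cv2.imwrite('pics/o_wipe.png',b); print(a.shape,b.shape)
E
```

```text
(600, 700, 3) (440, 792, 3)
```

View pics/o_stage.png

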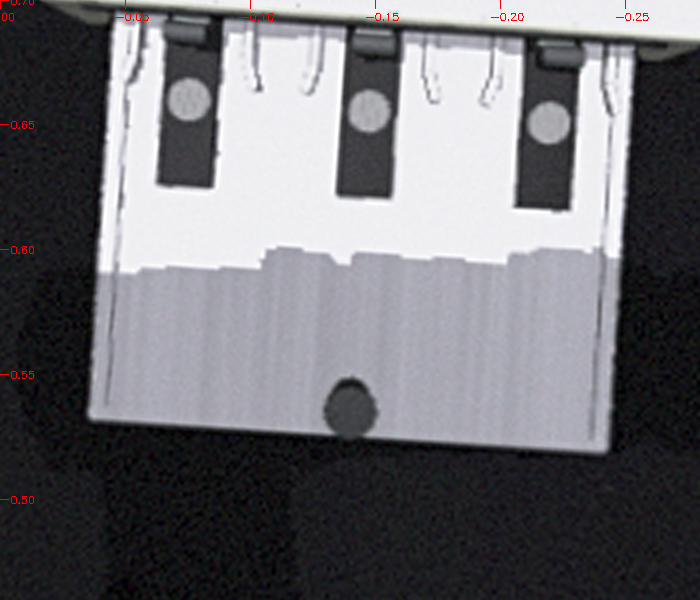

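View pics/o_wipe.png

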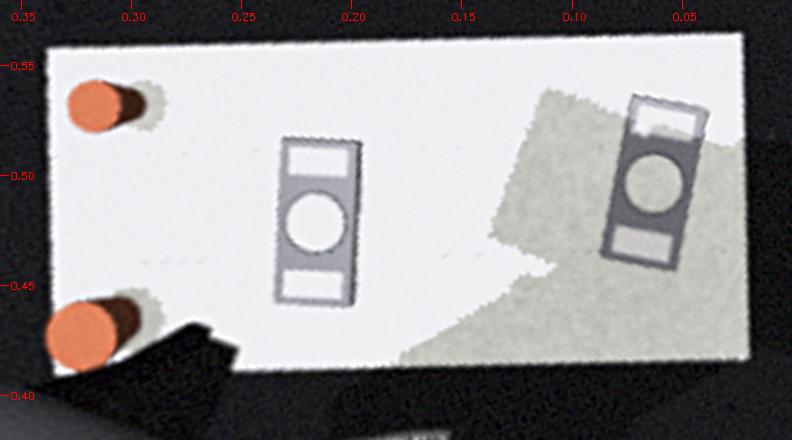

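The ortho views are clear. The bays have a 70 mm pitch and yaw of about -0.065, with the bed at about z=0.025 and the plate at about 0.019. The knob axis is near (0.546,-0.140). On the wipe, the cassettes are at about (0.48,0.217) and (0.496,0.063). I'll grip the knob now.

Request:
carry_out --series '[{"dx": -1.5,"dy": 0.1,"dz": 27.1,"wx": 0,"wy": 0,"wz": 0,"fingers": 0},{"dx": -1.5,"dy": 0.1,"dz": 27.1,"wx": 0,"wy": 0,"wz": 0,"fingers": 0},{"dx": -1.5,"dy": 0.1,"dz": 27.1,"wx": 0,"wy": 0,"wz": 0,"fingers": 0},{"dx": -1.5,"dy": 0.1,"dz": 27.1,"wx": 0,"wy": 0,"wz": 0,"fingers": 0},{"dx": -1.5,"dy": 0.1,"dz": 27.1,"wx": 0,"wy": 0,"wz": 0,"fingers": 0},{"dx": -1.5,"dy": 0.1,"dz": 27.1,"wx": 0,"wy": 0,"wz": 0,"fingers": 0},{"dx": -1.5,"dy": 0.1,"dz": 27.1,"wx": 0,"wy": 0,"wz": 0,"fingers": 0},{"dx": -1.5,"dy": 0.1,"dz": 27.1,"wx": 0,"wy": 0,"wz": 0,"fingers": 0}]'

```text
time_s: 2.97
position: [0.5406, -0.1362, 0.0246]
orientation: [-3.14, 0.095, 0.019]
ft_force: [0.4, 0.2, -0.7]
grip_width: 0.498
finger_force: 0.0
```

Request:
carry_out --force 20 --series '[{"dx": 0,"dy": 0,"dz": 0,"wx": 0,"wy": 0,"wz": 0,"fingers": -1},{"dx": 0,"dy": 0,"dz": 0,"wx": 0,"wy": 0,"wz": 0,"fingers": -1},{"dx": 0,"dy": 0,"dz": 0,"wx": 0,"wy": 0,"wz": 0,"fingers": -1},{"dx": 0,"dy": 0,"dz": 0,"wx": 0,"wy": 0,"wz": 0,"fingers": -1},{"dx": 0,"dy": 0,"dz": 0,"wx": 0,"wy": 0,"wz": 0,"fingers": -1},{"dx": 0,"dy": 0,"dz": 0,"wx": 0,"wy": 0,"wz": 0,"fingers": -1}]'

```text
time_s: 3.47
position: [0.5469, -0.1415, 0.032]
orientation: [3.136, -0.095, 0.007]
ft_force: [1.5, -14.5, 1.8]
grip_width: 0.209
finger_force: 20.0
```

Request:
carry_out --series '[{"dx": -1,"dy": 0.1,"dz": 0,"wx": 0,"wy": 0,"wz": 0,"fingers": -1},{"dx": -2,"dy": 0.1,"dz": 0,"wx": 0,"wy": 0,"wz": 0,"fingers": -1},{"dx": -3,"dy": 0.1,"dz": 0,"wx": 0,"wy": 0,"wz": 0,"fingers": -1},{"dx": -4,"dy": 0.1,"dz": 0,"wx": 0,"wy": 0,"wz": 0,"fingers": -1},{"dx": -5,"dy": 0.1,"dz": 0,"wx": 0,"wy": 0,"wz": 0,"fingers": -1},{"dx": -6,"dy": 0.1,"dz": 0,"wx": 0,"wy": 0,"wz": 0,"fingers": -1},{"dx": -6,"dy": 0.1,"dz": 0,"wx": 0,"wy": 0,"wz": 0,"fingers": -1}]'

```text
time_s: 4.05
position: [0.487, -0.1377, 0.032]
orientation: [3.138, -0.096, 0.01]
ft_force: [1.6, -11.1, 0.5]
grip_width: 0.21
finger_force: 20.0
```

Request:
carry_out --series '[{"dx": -0.3,"dy": 0,"dz": 0,"wx": 0,"wy": 0,"wz": 0,"fingers": -1},{"dx": -0.6,"dy": 0,"dz": 0,"wx": 0,"wy": 0,"wz": 0,"fingers": -1},{"dx": -0.9,"dy": 0,"dz": 0,"wx": 0,"wy": 0,"wz": 0,"fingers": -1},{"dx": -1.2,"dy": 0,"dz": 0,"wx": 0,"wy": 0,"wz": 0,"fingers": -1},{"dx": -1.2,"dy": 0,"dz": 0,"wx": 0,"wy": 0,"wz": 0,"fingers": -1}]'

```text
time_s: 4.47
position: [0.477, -0.137, 0.032]
orientation: [3.138, -0.095, 0.014]
ft_force: [5.3, -12.3, -1.5]
grip_width: 0.208
finger_force: 20.0
```

Request:
carry_out --series '[{"dx": -0.3,"dy": 0.1,"dz": 0,"wx": 0,"wy": 0,"wz": 0,"fingers": -1},{"dx": -0.6,"dy": 0.1,"dz": 0,"wx": 0,"wy": 0,"wz": 0,"fingers": -1},{"dx": -0.9,"dy": 0.1,"dz": 0,"wx": 0,"wy": 0,"wz": 0,"fingers": -1},{"dx": -0.9,"dy": 0.1,"dz": 0,"wx": 0,"wy": 0,"wz": 0,"fingers": -1}]'

```text
time_s: 4.8
position: [0.4719, -0.1367, 0.0322]
orientation: [3.139, -0.093, 0.028]
ft_force: [10.0, -10.2, -7.9]
grip_width: 0.211
finger_force: 20.0
```

Request:
carry_out --series '[{"dx": -0.3,"dy": 0,"dz": 0,"wx": 0,"wy": 0,"wz": 0,"fingers": -1},{"dx": -0.6,"dy": 0,"dz": 0,"wx": 0,"wy": 0,"wz": 0,"fingers": -1},{"dx": -0.6,"dy": 0,"dz": 0,"wx": 0,"wy": 0,"wz": 0,"fingers": -1}]'

```text
time_s: 5.05
position: [0.4711, -0.1366, 0.0329]
orientation: [3.138, -0.091, 0.044]
ft_force: [18.5, -14.4, -16.5]
grip_width: 0.21
finger_force: 20.0
```

Request:
carry_out --series '[{"dx": 0.8,"dy": 0,"dz": 0,"wx": 0,"wy": 0,"wz": 0,"fingers": -0.2},{"dx": 0.8,"dy": 0,"dz": 0,"wx": 0,"wy": 0,"wz": 0,"fingers": -0.2},{"dx": 0.8,"dy": 0,"dz": 0,"wx": 0,"wy": 0,"wz": 0,"fingers": -0.2},{"dx": 0.8,"dy": 0,"dz": 0,"wx": 0,"wy": 0,"wz": 0,"fingers": -0.2}]'

```text
time_s: 5.38
position: [0.4658, -0.1354, 0.03]
orientation: [-3.14, 0.098, -0.0]
ft_force: [-1.1, 0.7, -0.6]
grip_width: 0.375
finger_force: 0.0
```

Request:
carry_out --series '[{"dx": 0,"dy": 0,"dz": -4,"wx": 0,"wy": 0,"wz": 0,"fingers": -0.2},{"dx": 0,"dy": 0,"dz": -8,"wx": 0,"wy": 0,"wz": 0,"fingers": -0.2},{"dx": 3,"dy": 0,"dz": -18,"wx": 0,"wy": 0,"wz": 0,"fingers": -0.2},{"dx": 3,"dy": 0,"dz": -18,"wx": 0,"wy": 0,"wz": 0,"fingers": -0.2},{"dx": 3,"dy": 0,"dz": -18,"wx": 0,"wy": 0,"wz": 0,"fingers": -0.2},{"dx": 3,"dy": 0,"dz": -18,"wx": 0,"wy": 0,"wz": 0,"fingers": -0.2},{"dx": 3,"dy": 0,"dz": -18,"wx": 0,"wy": 0,"wz": 0,"fingers": -0.2}]'

```text
time_s: 5.97
position: [0.4961, -0.137, 0.2107]
orientation: [-3.139, 0.097, -0.004]
ft_force: [-0.3, 0.0, -1.2]
grip_width: 0.4
finger_force: 0.0
```

```bash
python3 - <<'E'
from h import *
s=read_state(); print(s['time_s'],s['position'],R.from_rotvec(s['orientation']).as_matrix().round(3).tolist(),s['ft_force'])
c=shot('wrist','w4'); print(c['world_from_camera'])
a=grid(ortho(c,.025,.44,.70,-.28,0,2300),.70,0,2300); cv2.imwrite('pics/o4.png',a)
E
```

```text
5.9667 [ 0.49612601 -0.13697147  0.21070694] [[0.998, -0.062, 0.003], [-0.062, -0.998, 0.001], [0.003, -0.001, -1.0]] [-0.34427563  0.03683716 -1.23784301]
[[-0.06239717 -0.96236015 -0.26451756  0.56914483]
 [-0.99804999  0.05972091  0.0181556  -0.14067496]
 [-0.001675    0.26513461 -0.96420995  0.37254405]
 [ 0.          0.          0.          1.        ]]
```

View pics/o4.png

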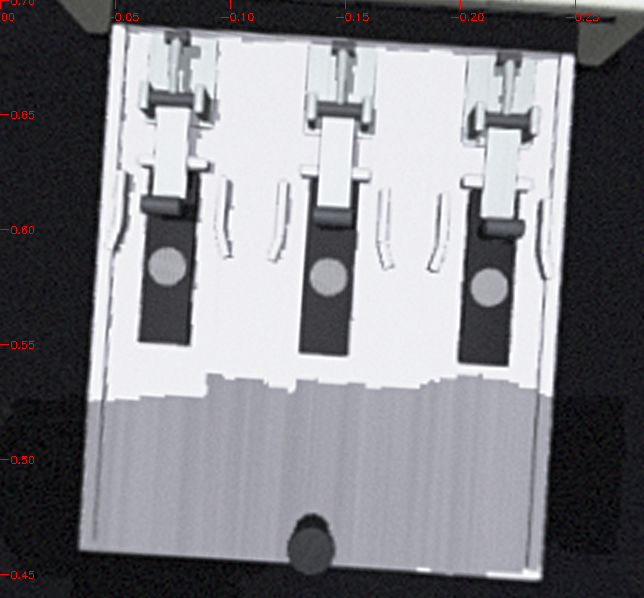

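The stage is out. The three bars sit at about (165,205), (333,215) and (502,228). The bed pitch comes to 70.1 mm at z=0.025, so that height is right. bay_2 is about (0.584,-0.143), pin_2 about (0.604,-0.144) and the yaw -0.062. Next I lift clip 2.

Request:
carry_out --series '[{"dx": 10.8,"dy": 0,"dz": 6,"wx": 0,"wy": 0,"wz": 0,"fingers": -0.2},{"dx": 10.8,"dy": 0,"dz": 12,"wx": 0,"wy": 0,"wz": 0,"fingers": -0.2},{"dx": 10.8,"dy": 0,"dz": 12,"wx": 0,"wy": 0,"wz": 0,"fingers": -0.2},{"dx": 10.8,"dy": 0,"dz": 12,"wx": 0,"wy": 0,"wz": 0,"fingers": -0.2},{"dx": 10.8,"dy": 0,"dz": 12,"wx": 0,"wy": 0,"wz": 0,"fingers": -0.2},{"dx": 10.8,"dy": 0,"dz": 12,"wx": 0,"wy": 0,"wz": 0,"fingers": -0.2},{"dx": 10.8,"dy": 0,"dz": 12,"wx": 0,"wy": 0,"wz": 0,"fingers": -0.2}]'

```text
time_s: 6.6
position: [0.6029, -0.144, 0.0889]
orientation: [3.14, -0.097, -0.004]
ft_force: [-0.4, 0.4, 1.3]
grip_width: 0.398
finger_force: 0.0
```

Request:
carry_out --series '[{"dx": 0,"dy": 0,"dz": 2.5,"wx": 0,"wy": 0,"wz": 0,"fingers": -0.2},{"dx": 0,"dy": 0,"dz": 5.3,"wx": 0,"wy": 0,"wz": 0,"fingers": -0.2},{"dx": 0,"dy": 0,"dz": 5.3,"wx": 0,"wy": 0,"wz": 0,"fingers": -0.2},{"dx": 0,"dy": 0,"dz": 5.3,"wx": 0,"wy": 0,"wz": 0,"fingers": -0.2}]'

```text
time_s: 6.93
position: [0.6032, -0.1441, 0.0381]
orientation: [3.14, -0.097, 0.001]
ft_force: [-0.1, 0.1, 0.2]
grip_width: 0.398
finger_force: 0.0
```

Request:
carry_out --force 15 --series '[{"dx": 0,"dy": 0,"dz": 0,"wx": 0,"wy": 0,"wz": 0,"fingers": -1},{"dx": 0,"dy": 0,"dz": 0,"wx": 0,"wy": 0,"wz": 0,"fingers": -1},{"dx": 0,"dy": 0,"dz": 0,"wx": 0,"wy": 0,"wz": 0,"fingers": -1},{"dx": 0,"dy": 0,"dz": 0,"wx": 0,"wy": 0,"wz": 0,"fingers": -1}]'

```text
time_s: 7.27
position: [0.6049, -0.1446, 0.0384]
orientation: [3.139, -0.096, 0.004]
ft_force: [-0.8, -10.8, 2.0]
grip_width: 0.18
finger_force: 5.7
```

Request:
carry_out --series '[{"dx": 0.12,"dy": 0,"dz": -0.4,"wx": 0,"wy": 0,"wz": 0,"fingers": -1},{"dx": 0.3,"dy": 0,"dz": -0.8,"wx": 0,"wy": 0,"wz": 0,"fingers": -1},{"dx": 0.5,"dy": 0,"dz": -1.2,"wx": 0,"wy": 0,"wz": 0,"fingers": -1},{"dx": 0.75,"dy": 0,"dz": -1.6,"wx": 0,"wy": 0,"wz": 0,"fingers": -1},{"dx": 0.95,"dy": 0,"dz": -1.85,"wx": 0,"wy": 0,"wz": 0,"fingers": -1},{"dx": 0.95,"dy": 0,"dz": -1.85,"wx": 0,"wy": 0,"wz": 0,"fingers": -1}]'

```text
time_s: 7.77
position: [0.6135, -0.1457, 0.0562]
orientation: [3.139, -0.097, -0.001]
ft_force: [-1.6, -4.6, 1.3]
grip_width: 0.174
finger_force: 15.0
```

Request:
carry_out --series '[{"dx": 0,"dy": 0,"dz": 0,"wx": 0,"wy": 0,"wz": 0,"fingers": -0.2},{"dx": 0,"dy": 0,"dz": 0,"wx": 0,"wy": 0,"wz": 0,"fingers": -0.2},{"dx": 0,"dy": 0,"dz": 0,"wx": 0,"wy": 0,"wz": 0,"fingers": -0.2},{"dx": 0,"dy": 0,"dz": -4,"wx": 0,"wy": 0,"wz": 0,"fingers": -0.2},{"dx": -0.9,"dy": -3,"dz": -4,"wx": 0,"wy": 0,"wz": 0,"fingers": -0.2},{"dx": -0.9,"dy": -7,"dz": -4,"wx": 0,"wy": 0,"wz": 0,"fingers": -0.2},{"dx": -0.9,"dy": -7,"dz": -4,"wx": 0,"wy": 0,"wz": 0,"fingers": -0.2},{"dx": -0.9,"dy": -7,"dz": -4,"wx": 0,"wy": 0,"wz": 0,"fingers": -0.2}]'

```text
time_s: 8.43
position: [0.6092, -0.0718, 0.0954]
orientation: [-3.14, 0.091, -0.001]
ft_force: [-0.3, -0.5, -0.0]
grip_width: 0.4
finger_force: 0.0
```

```bash
python3 - <<'E'
from h import *
s=read_state(); print(s['position'],s['grip_width'])
c=shot('wrist','w5')
a=ortho(c,.047,.54,.70,-.20,0,2300); cv2.imwrite('pics/o5.png',a)
for y in (-.0735,-.0745): print(to([.6085,y,.038]))
E
```

```text
[ 0.60920529 -0.07178462  0.09543756] 0.39952613271740606
[-0.0485079   0.06077048  5.71836508]
[-0.0425341   0.16059189  5.71833095]
```

Request:
carry_out --series '[{"dx": -0.05,"dy": 0.25,"dz": 3,"wx": 0,"wy": 0,"wz": 0,"fingers": -0.2},{"dx": -0.05,"dy": 0.25,"dz": 5.7,"wx": 0,"wy": 0,"wz": 0,"fingers": -0.2},{"dx": -0.05,"dy": 0.25,"dz": 5.7,"wx": 0,"wy": 0,"wz": 0,"fingers": -0.2},{"dx": -0.05,"dy": 0.25,"dz": 5.7,"wx": 0,"wy": 0,"wz": 0,"fingers": -1},{"dx": -0.05,"dy": 0.25,"dz": 5.7,"wx": 0,"wy": 0,"wz": 0,"fingers": -1},{"dx": -0.05,"dy": 0.25,"dz": 5.7,"wx": 0,"wy": 0,"wz": 0,"fingers": -1},{"dx": -0.05,"dy": 0.25,"dz": 5.7,"wx": 0,"wy": 0,"wz": 0,"fingers": -1},{"dx": -0.05,"dy": 0.25,"dz": 5.7,"wx": 0,"wy": 0,"wz": 0,"fingers": -1}]'

```text
time_s: 9.15
position: [0.6095, -0.0758, 0.0398]
orientation: [-3.139, 0.097, -0.006]
ft_force: [-0.3, 4.5, 1.3]
grip_width: 0.177
finger_force: 15.0
```

Request:
carry_out --series '[{"dx": 0.12,"dy": 0,"dz": -0.4,"wx": 0,"wy": 0,"wz": 0,"fingers": -1},{"dx": 0.3,"dy": 0,"dz": -0.8,"wx": 0,"wy": 0,"wz": 0,"fingers": -1},{"dx": 0.5,"dy": 0,"dz": -1.2,"wx": 0,"wy": 0,"wz": 0,"fingers": -1},{"dx": 0.75,"dy": 0,"dz": -1.6,"wx": 0,"wy": 0,"wz": 0,"fingers": -1},{"dx": 0.95,"dy": 0,"dz": -1.85,"wx": 0,"wy": 0,"wz": 0,"fingers": -1},{"dx": 0.95,"dy": 0,"dz": -1.85,"wx": 0,"wy": 0,"wz": 0,"fingers": -1}]'

```text
time_s: 9.65
position: [0.6183, -0.0766, 0.0579]
orientation: [-3.14, 0.096, -0.001]
ft_force: [-1.6, 4.6, 1.2]
grip_width: 0.181
finger_force: 15.0
```

Request:
carry_out --series '[{"dx": 0,"dy": 0,"dz": 0,"wx": 0,"wy": 0,"wz": 0,"fingers": -0.2},{"dx": 0,"dy": 0,"dz": 0,"wx": 0,"wy": 0,"wz": 0,"fingers": -0.2},{"dx": 0,"dy": 0,"dz": 0,"wx": 0,"wy": 0,"wz": 0,"fingers": -0.2},{"dx": 0,"dy": 0,"dz": -4,"wx": 0,"wy": 0,"wz": 0,"fingers": -0.2},{"dx": -4,"dy": 0,"dz": -8,"wx": 0,"wy": 0,"wz": 0,"fingers": -0.2},{"dx": -8,"dy": 0,"dz": -12,"wx": 0,"wy": 0,"wz": 0,"fingers": 0},{"dx": -8,"dy": 0,"dz": -12,"wx": 0,"wy": 0,"wz": 0,"fingers": 0}]'

```text
time_s: 10.23
position: [0.5364, -0.0731, 0.179]
orientation: [3.139, -0.098, 0.002]
ft_force: [0.4, 0.2, 0.3]
grip_width: 0.462
finger_force: 0.0
```

```bash
python3 - <<'E'
from h import *
s=read_state(); print(s['position'],s['grip_width'],s['time_s'])
c=shot('wrist','w6'); print(np.round(c['world_from_camera'],3)[:3,3])
im=ortho(c,.047,.46,.68,-.25,.23,1500); im=grid(im,.68,.23,1500); cv2.imwrite('pics/o6.png',im); print(im.shape)
# cassettes via w2 minAreaRect numbers
b=cv2.imread('pics/o_wipe.png')
for (u,v) in [(281,137),(361,141),(352,306),(274,302),(631,94),(709,109),(677,270),(600,256)]: print(.58-v/2200, .36-u/2200)
E
```

```text
[ 0.53636868 -0.07306007  0.17897684] 0.46160897464542194 10.2333
[ 0.61  -0.077  0.341]
(331, 720, 3)
0.5177272727272727 0.23227272727272727
0.5159090909090909 0.1959090909090909
0.44090909090909086 0.19999999999999998
0.4427272727272727 0.23545454545454544
0.5372727272727272 0.07318181818181818
0.5304545454545454 0.03772727272727272
0.4572727272727272 0.05227272727272725
0.4636363636363636 0.08727272727272728
```

View pics/o6.png

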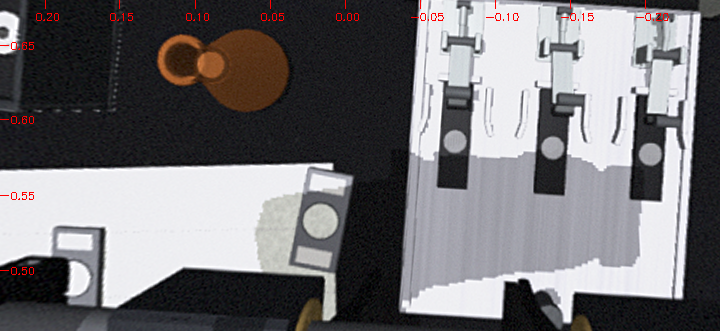

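Both clips 1 and 2 are up. The right-hand cassette has been knocked: it is now at about (0.523,0.028) with yaw -0.17, instead of (0.497,0.063). The other cassette hasn't moved. I'll pick up the knocked one.

Request:
carry_out --series '[{"dx": -3.7,"dy": -10.2,"dz": 4,"wx": 0,"wy": 0,"wz": 0.108,"fingers": 0.3},{"dx": -3.7,"dy": -10.2,"dz": 12,"wx": 0,"wy": 0,"wz": 0.108,"fingers": 0.3},{"dx": -3.7,"dy": -10.2,"dz": 12,"wx": 0,"wy": 0,"wz": 0.108,"fingers": 0.3},{"dx": -3.7,"dy": -10.2,"dz": 12,"wx": 0,"wy": 0,"wz": 0.108,"fingers": 0.3},{"dx": -3.7,"dy": -10.2,"dz": 12,"wx": 0,"wy": 0,"wz": 0.108,"fingers": 0.3},{"dx": -3.7,"dy": -10.2,"dz": 12,"wx": 0,"wy": 0,"wz": 0.108,"fingers": 0.3},{"dx": -3.7,"dy": -10.2,"dz": 12,"wx": 0,"wy": 0,"wz": 0.108,"fingers": 0.3}]'

```text
time_s: 10.87
position: [0.5083, 0.0316, 0.0573]
orientation: [3.13, -0.265, 0.002]
ft_force: [-0.4, -0.3, 0.8]
grip_width: 0.648
finger_force: 0.0
```

```bash
python3 - <<'E'
from h import *
s=read_state(); print(s['position'],s['orientation'],s['grip_width'],s['time_s'])
c=shot('wrist','w7')
im=ortho(c,.007,.44,.58,-.05,.11,4000); im=grid(im,.58,.11,4000,.02); cv2.imwrite('pics/o7.png',im)
g=cv2.cvtColor(im,6); print(g[::40,::40])
print(to([.5057,.0311,.003]))
E
```

```text
[0.50833052 0.03156913 0.0573136 ] [ 3.13007368e+00 -2.65084796e-01  2.15411793e-03] 0.6482065017049631 10.8667
[[ 76  26  31  76  24  76  26  76  19  76  19  76  28  76  26  76]
 [ 24  25  34  26  22  29  19  22  26  31  16  31  28  23  27  41]
 [238 238 243 241 238 239 240 157 170  38  25  25  28  27  28  74]
 [239 240 198 195 192 202 207  99 242 241 182  29  19  25  28  79]
 [239 239 196 198 204 200 195 104 101 106 104  20  15  24  18  81]
 [240 241 200 200 202 197 197 121 196 212  76   5  12  20  18 108]
 [239 240 201 205 204 195 201 199 198 198  10  24  21  19  20 135]
 [238 184 200 204 202 196 163  95 183 106  13  23  15  21  16 159]
 [240 199 167  24 209 198  97 196 176  96  14  15  16  15  18 147]
 [191   5  22  14 195 197  93 144 193  98   8  11   1  17  16 118]
 [ 66  58  54  45  62 214 195 196 189  88  16   9  27  14  24  98]
 [ 78  75  72  72  69  68  58  56  49  43  31   7  14   7  18 136]
 [ 17  43  62  70  75  75  74  75  75  70  73  62  66  60  50  38]
 [  7  35 195 185 191 191 197 177  64  67  74  77  82  74  70  69]]
[-0.31693508  0.09888666  5.49023458]
```

Request:
carry_out --force 25 --series '[{"dx": -0.3,"dy": 0,"dz": 3,"wx": 0,"wy": 0,"wz": 0,"fingers": 0.3},{"dx": -0.3,"dy": 0,"dz": 5.4,"wx": 0,"wy": 0,"wz": 0,"fingers": 0.3},{"dx": -0.3,"dy": 0,"dz": 5.4,"wx": 0,"wy": 0,"wz": 0,"fingers": 0.3},{"dx": -0.3,"dy": 0,"dz": 5.4,"wx": 0,"wy": 0,"wz": 0,"fingers": -1},{"dx": -0.3,"dy": 0,"dz": 5.4,"wx": 0,"wy": 0,"wz": 0,"fingers": -1},{"dx": -0.3,"dy": 0,"dz": 5.4,"wx": 0,"wy": 0,"wz": 0,"fingers": -1},{"dx": -0.3,"dy": 0,"dz": 5.4,"wx": 0,"wy": 0,"wz": 0,"fingers": -1},{"dx": -0.3,"dy": 0,"dz": 5.4,"wx": 0,"wy": 0,"wz": 0,"fingers": -1}]'

```text
time_s: 11.58
position: [0.5049, 0.0323, 0.0038]
orientation: [-3.13, 0.266, -0.003]
ft_force: [-1.1, 0.0, 4.7]
grip_width: 0.408
finger_force: 24.9
```

Request:
carry_out --series '[{"dx": 0,"dy": 0,"dz": -3,"wx": 0,"wy": 0,"wz": 0,"fingers": -1},{"dx": 0,"dy": 0,"dz": -7,"wx": 0,"wy": 0,"wz": -0.108,"fingers": -1},{"dx": 0,"dy": 0,"dz": -7,"wx": 0,"wy": 0,"wz": -0.108,"fingers": -1},{"dx": 0,"dy": 0,"dz": -7,"wx": 0,"wy": 0,"wz": -0.108,"fingers": -1}]'

```text
time_s: 11.92
position: [0.5059, 0.033, 0.0752]
orientation: [-3.138, 0.097, -0.009]
ft_force: [0.1, 0.5, -0.3]
grip_width: 0.406
finger_force: 24.9
```

```bash
python3 - <<'E'
from h import *
s=read_state(); print(s['position'],s['orientation'],s['grip_width'],s['time_s'],s['ft_force'])
c=shot('wrist','w8')
M=R.from_rotvec(s['orientation']).as_matrix(); p=s['position']
cv2.imwrite('pics/c8.png',c['color'])
print([np.round(w2px(c,p+M@np.array(v),True)) for v in ([0,0,0],[.06,.018,0],[.06,-.018,0])])
print(to([.5017,-.1380,.060]))
E
```

```text
[0.50593592 0.03301537 0.07523252] [-3.13752929  0.09711424 -0.00946421] 0.40584761877195796 11.9167 [ 0.12654709  0.47137704 -0.33116512]
[array([280., 260.]), array([317., 149.]), array([244., 149.])]
[ 0.79364919 17.03911695  1.33387992]
```

View pics/c8.png

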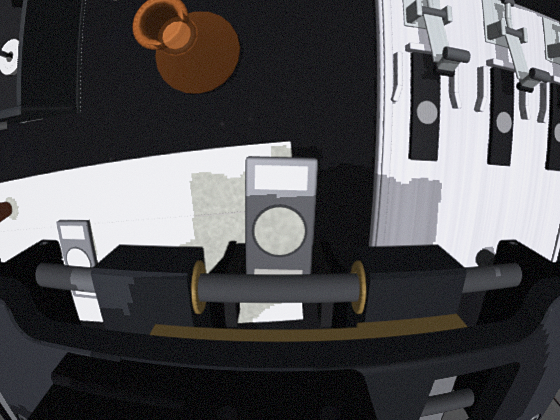

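The cassette is held flat and square, with its far edge at row 158. Next I work out its offset in the grip.

```bash
python3 - <<'E'
from h import *
c=load('w8'); s=read_state(); M=R.from_rotvec(s['orientation']).as_matrix(); p=s['position']
g=cv2.cvtColor(c['color'],6).astype(int)
print('col281',g[150:166,281].tolist()); print('row190',g[190,236:256].tolist(),g[190,306:326].tolist()); print('row175',g[172,236:256].tolist(),g[172,306:326].tolist())
for z in (-.003,-.0035):
  for u,v in [(249,158),(281,157.5),(315,158.5),(246.5,190),(317,190),(247,172),(317,172)]:
    w=px2w(c,u,v,p[2]-z,True); print(u,v,(M.T@(w-p)*1000).round(1))
E
```

```text
col281 [194, 193, 199, 202, 201, 195, 156, 82, 108, 142, 169, 178, 178, 177, 176, 188]
row190 [193, 200, 198, 200, 194, 195, 194, 202, 189, 99, 129, 167, 180, 177, 176, 177, 176, 174, 174, 173] [191, 165, 165, 167, 168, 165, 173, 167, 148, 111, 49, 22, 9, 28, 22, 15, 23, 29, 8, 8]
row175 [238, 240, 239, 237, 239, 243, 243, 201, 195, 107, 126, 165, 181, 182, 177, 180, 179, 183, 189, 235] [242, 225, 169, 168, 172, 172, 174, 172, 167, 149, 109, 44, 21, 15, 14, 14, 25, 16, 20, 13]
249 158 [ 56.9 -16.2  -2.9]
281 157.5 [57.1 -0.3 -2.9]
315 158.5 [56.7 16.6 -2.9]
246.5 190 [ 40.7 -17.8  -2.9]
317 190 [40.7 18.  -2.9]
247 172 [ 49.9 -17.3  -2.9]
317 172 [49.9 17.7 -2.9]
249 158 [ 57.  -16.2  -3.4]
281 157.5 [57.2 -0.3 -3.4]
315 158.5 [56.8 16.5 -3.4]
246.5 190 [ 40.8 -17.7  -3.4]
317 190 [40.8 17.9 -3.4]
247 172 [ 50.  -17.3  -3.4]
317 172 [50.  17.7 -3.4]
```

Request:
carry_out --series '[{"dx": 0,"dy": 4,"dz": 0,"wx": 0,"wy": 0,"wz": 0,"fingers": -1},{"dx": 2.3,"dy": 17.1,"dz": 0,"wx": 0,"wy": 0,"wz": 0,"fingers": -1},{"dx": 2.3,"dy": 17.1,"dz": 0,"wx": 0,"wy": 0,"wz": 0,"fingers": -1},{"dx": 2.3,"dy": 17.1,"dz": 0,"wx": 0,"wy": 0,"wz": 0,"fingers": -1},{"dx": 2.3,"dy": 17.1,"dz": 0,"wx": 0,"wy": 0,"wz": 0,"fingers": -1},{"dx": 2.3,"dy": 17.1,"dz": 3.5,"wx": 0,"wy": 0,"wz": 0,"fingers": -1},{"dx": 2.3,"dy": 17.1,"dz": 3.5,"wx": 0,"wy": 0,"wz": 0,"fingers": -1},{"dx": 2.3,"dy": 17.1,"dz": 3.5,"wx": 0,"wy": 0,"wz": 0,"fingers": -1}]'

```text
time_s: 12.63
position: [0.5139, -0.1399, 0.0352]
orientation: [3.14, -0.099, -0.012]
ft_force: [0.3, -0.8, 0.8]
grip_width: 0.411
finger_force: 24.9
```

Request:
carry_out --series '[{"dx": 0,"dy": 0,"dz": 0.5,"wx": 0,"wy": 0,"wz": 0,"fingers": -1},{"dx": 0,"dy": 0,"dz": 0.8,"wx": 0,"wy": 0,"wz": 0,"fingers": -1},{"dx": 0,"dy": 0,"dz": 0.8,"wx": 0,"wy": 0,"wz": 0,"fingers": -1}]'

```text
time_s: 12.88
position: [0.5171, -0.1391, 0.0299]
orientation: [3.14, -0.095, 0.002]
ft_force: [-0.5, 0.0, -0.2]
grip_width: 0.407
finger_force: 24.9
```

Request:
carry_out --series '[{"dx": 0,"dy": 0,"dz": 0,"wx": 0,"wy": 0,"wz": 0,"fingers": -1},{"dx": 0,"dy": 0,"dz": 0.1,"wx": 0,"wy": 0,"wz": 0,"fingers": -1},{"dx": 0,"dy": 0,"dz": 0.1,"wx": 0,"wy": 0,"wz": 0,"fingers": -1}]'

```text
time_s: 13.13
position: [0.5171, -0.1394, 0.0293]
orientation: [-3.14, 0.096, -0.002]
ft_force: [-1.0, 1.8, 1.9]
grip_width: 0.407
finger_force: 24.9
```

Request:
carry_out --series '[{"dx": 0,"dy": 0,"dz": 0.1,"wx": 0,"wy": 0,"wz": 0,"fingers": -1},{"dx": 0,"dy": 0,"dz": 0.1,"wx": 0,"wy": 0,"wz": 0,"fingers": -1}]'

```text
time_s: 13.3
position: [0.5171, -0.1396, 0.0283]
orientation: [-3.14, 0.096, -0.002]
ft_force: [-1.7, 1.6, 5.7]
grip_width: 0.405
finger_force: 24.9
```

Request:
carry_out --series '[{"dx": 0,"dy": 0,"dz": 0.1,"wx": 0,"wy": 0,"wz": 0,"fingers": -1},{"dx": 0,"dy": 0,"dz": 0.1,"wx": 0,"wy": 0,"wz": 0,"fingers": -1}]'

```text
time_s: 13.47
position: [0.517, -0.1398, 0.0274]
orientation: [3.14, -0.097, 0.002]
ft_force: [-0.8, 1.1, 6.4]
grip_width: 0.407
finger_force: 25.0
```

Request:
carry_out --series '[{"dx": 0,"dy": 0,"dz": -0.17,"wx": 0,"wy": 0,"wz": 0,"fingers": -1},{"dx": 1,"dy": 0,"dz": -0.17,"wx": 0,"wy": 0,"wz": 0,"fingers": -1},{"dx": 2,"dy": 0,"dz": -0.17,"wx": 0,"wy": 0,"wz": 0,"fingers": -1},{"dx": 3,"dy": 0,"dz": -0.17,"wx": 0,"wy": 0,"wz": 0,"fingers": -1},{"dx": 4,"dy": 0,"dz": -0.17,"wx": 0,"wy": 0,"wz": 0,"fingers": -1},{"dx": 4.2,"dy": 0,"dz": -0.17,"wx": 0,"wy": 0,"wz": 0,"fingers": -1},{"dx": 4.2,"dy": 0,"dz": -0.17,"wx": 0,"wy": 0,"wz": 0,"fingers": -1}]'

```text
time_s: 14.05
position: [0.5592, -0.1429, 0.0289]
orientation: [3.139, -0.097, -0.002]
ft_force: [-3.7, -0.3, 8.5]
grip_width: 0.405
finger_force: 25.0
```

Request:
carry_out --series '[{"dx": 0.3,"dy": 0,"dz": 0,"wx": 0,"wy": 0,"wz": 0,"fingers": -1},{"dx": 0.5,"dy": 0,"dz": 0,"wx": 0,"wy": 0,"wz": 0,"fingers": -1},{"dx": 0.5,"dy": 0,"dz": 0,"wx": 0,"wy": 0,"wz": 0,"fingers": -1}]'

```text
time_s: 14.3
position: [0.563, -0.1432, 0.0289]
orientation: [3.139, -0.097, -0.005]
ft_force: [-4.4, 0.7, 9.2]
grip_width: 0.406
finger_force: 25.0
```

Request:
carry_out --series '[{"dx": 0.15,"dy": 0,"dz": -0.05,"wx": 0,"wy": 0,"wz": 0,"fingers": -1},{"dx": 0.3,"dy": 0,"dz": -0.05,"wx": 0,"wy": 0,"wz": 0,"fingers": -1},{"dx": 0.3,"dy": 0,"dz": -0.05,"wx": 0,"wy": 0,"wz": 0,"fingers": -1}]'

```text
time_s: 14.55
position: [0.5658, -0.1434, 0.0292]
orientation: [3.139, -0.097, -0.005]
ft_force: [-4.5, 0.1, 7.6]
grip_width: 0.401
finger_force: 25.0
```

Request:
carry_out --series '[{"dx": 0.15,"dy": 0,"dz": 0,"wx": 0,"wy": 0,"wz": 0,"fingers": -1},{"dx": 0.25,"dy": 0,"dz": 0,"wx": 0,"wy": 0,"wz": 0,"fingers": -1},{"dx": 0.25,"dy": 0,"dz": 0,"wx": 0,"wy": 0,"wz": 0,"fingers": -1}]'

```text
time_s: 14.8
position: [0.5679, -0.1435, 0.0292]
orientation: [3.139, -0.097, -0.007]
ft_force: [-5.5, 0.6, 8.3]
grip_width: 0.401
finger_force: 25.0
```

Request:
carry_out --series '[{"dx": 0,"dy": 0,"dz": -0.06,"wx": 0,"wy": 0,"wz": 0,"fingers": -1},{"dx": 0.3,"dy": 0,"dz": -0.06,"wx": 0,"wy": 0,"wz": 0,"fingers": -1},{"dx": 0.3,"dy": 0,"dz": -0.06,"wx": 0,"wy": 0,"wz": 0,"fingers": -1},{"dx": 0.3,"dy": 0,"dz": -0.06,"wx": 0,"wy": 0,"wz": 0,"fingers": -1}]'

```text
time_s: 15.13
position: [0.5725, -0.1435, 0.0295]
orientation: [3.14, -0.097, -0.0]
ft_force: [-2.8, -1.4, 5.4]
grip_width: 0.406
finger_force: 25.0
```

```bash
python3 - <<'E'
from h import *
s=read_state(); print(s['position'],s['grip_width'],s['ft_force'])
c=shot('wrist','w9')
im=ortho(c,.030,.49,.68,-.21,-.05,3500); im=grid(im,.68,-.05,3500,.02); cv2.imwrite('pics/o9.png',im); print(im.shape)
E
```

```text
[ 0.57254096 -0.14354006  0.02948356] 0.4056043179608013 [-2.77294244 -1.42624512  5.36344779]
(666, 560, 3)
```

View pics/o9.png

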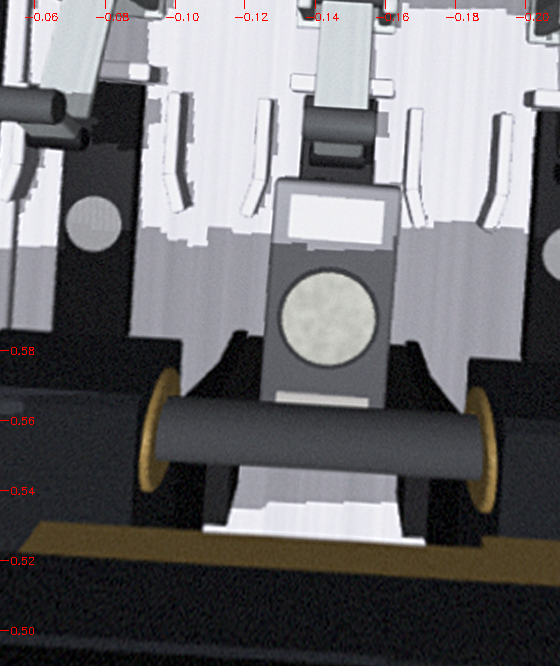

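The far edge (row 182) is only about 10 mm past the start of the guides, and the bed circle has moved in by 32 mm. So the stage got dragged by friction from pressing down. I'll unload the vertical force and push on.

Request:
carry_out --series '[{"dx": 0,"dy": 0,"dz": -0.1,"wx": 0,"wy": 0,"wz": 0,"fingers": -1},{"dx": 0,"dy": 0,"dz": -0.1,"wx": 0,"wy": 0,"wz": 0,"fingers": -1}]'

```text
time_s: 15.35
position: [0.5728, -0.1431, 0.03]
orientation: [-3.14, 0.097, -0.002]
ft_force: [0.4, 0.2, 0.3]
grip_width: 0.402
finger_force: 25.0
```

Request:
carry_out --series '[{"dx": 0.5,"dy": 0,"dz": 0,"wx": 0,"wy": 0,"wz": 0,"fingers": -1},{"dx": 1,"dy": 0,"dz": 0,"wx": 0,"wy": 0,"wz": 0,"fingers": -1},{"dx": 1,"dy": 0,"dz": 0,"wx": 0,"wy": 0,"wz": 0,"fingers": -1}]'

```text
time_s: 15.6
position: [0.5837, -0.1438, 0.0302]
orientation: [3.14, -0.096, 0.003]
ft_force: [1.1, 0.0, -1.9]
grip_width: 0.406
finger_force: 25.0
```

```bash
python3 - <<'E'
from h import *
s=read_state(); print(s['position'],s['grip_width'],s['ft_force'])
c=shot('wrist','w10')
a=cv2.cvtColor(ortho(c,.0255,.55,.68,-.1,-.05,3500),6); b=cv2.cvtColor(ortho(load('w9'),.0255,.55,.68,-.1,-.05,3500),6)
# shift of bay-1 bed circle between frames
t=b[150:300,60:200] if 0 else b[120:320,:]
best=cv2.matchTemplate(a,b[150:260,20:160],cv2.TM_CCOEFF_NORMED); _,m,_,l=cv2.minMaxLoc(best); print(m,(150-l[1])/3.5,(l[0]-20)/3.5,'mm stage shift')
E
```

```text
[ 0.58370779 -0.14378288  0.03021131] 0.40560333308713004 [ 1.14948374  0.03659133 -1.89155872]
0.9205276370048523 -0.2857142857142857 0.0 mm stage shift
```

Request:
carry_out --series '[{"dx": 0.4,"dy": 0,"dz": 0,"wx": 0,"wy": 0,"wz": 0,"fingers": -1},{"dx": 0.8,"dy": 0,"dz": 0,"wx": 0,"wy": 0,"wz": 0,"fingers": -1},{"dx": 1.1,"dy": 0,"dz": 0,"wx": 0,"wy": 0,"wz": 0,"fingers": -1},{"dx": 1.1,"dy": 0,"dz": 0,"wx": 0,"wy": 0,"wz": 0,"fingers": -1}]'

```text
time_s: 15.98
position: [0.5939, -0.1446, 0.0304]
orientation: [3.14, -0.097, 0.001]
ft_force: [-0.2, -0.0, -0.9]
grip_width: 0.409
finger_force: 25.0
```

Request:
carry_out --series '[{"dx": 0.2,"dy": 0,"dz": 0,"wx": 0,"wy": 0,"wz": 0,"fingers": -1},{"dx": 0.2,"dy": 0,"dz": 0,"wx": 0,"wy": 0,"wz": 0,"fingers": -1}]'

```text
time_s: 16.15
position: [0.5953, -0.1446, 0.0304]
orientation: [3.14, -0.097, 0.0]
ft_force: [-0.0, -0.5, -0.6]
grip_width: 0.402
finger_force: 25.0
```

Request:
carry_out --series '[{"dx": 0.2,"dy": 0,"dz": 0,"wx": 0,"wy": 0,"wz": 0,"fingers": -1},{"dx": 0.2,"dy": 0,"dz": 0,"wx": 0,"wy": 0,"wz": 0,"fingers": -1}]'

```text
time_s: 16.32
position: [0.5972, -0.1448, 0.0304]
orientation: [3.14, -0.097, 0.0]
ft_force: [-0.4, 0.1, 0.2]
grip_width: 0.405
finger_force: 25.0
```

Request:
carry_out --series '[{"dx": 0.2,"dy": 0,"dz": 0,"wx": 0,"wy": 0,"wz": 0,"fingers": -1},{"dx": 0.2,"dy": 0,"dz": 0,"wx": 0,"wy": 0,"wz": 0,"fingers": -1}]'

```text
time_s: 16.48
position: [0.5975, -0.1448, 0.0302]
orientation: [-3.14, 0.097, 0.006]
ft_force: [-4.6, 1.4, 2.2]
grip_width: 0.402
finger_force: 25.0
```

```bash
python3 - <<'E'
from h import *
s=read_state(); print(s['position'],s['grip_width'],s['ft_force'])
c=shot('wrist','w11')
a=cv2.cvtColor(ortho(c,.0255,.55,.68,-.1,-.05,3500),6); b=cv2.cvtColor(ortho(load('w10'),.0255,.55,.68,-.1,-.05,3500),6)
best=cv2.matchTemplate(a,b[150:260,20:160],cv2.TM_CCOEFF_NORMED); _,m,_,l=cv2.minMaxLoc(best); print(m,(150-l[1])/3.5,(l[0]-20)/3.5,'mm stage shift')
E
```

```text
[ 0.59750517 -0.1448284   0.03023275] 0.4021049162912402 [-4.55723666  1.3540287   2.24135257]
0.8539752960205078 0.2857142857142857 0.0 mm stage shift
```

The cassette is home against the stop and the stage didn't shift. Now I lower it, release it and press clip 2 down.

Request:
carry_out --series '[{"dx": 0,"dy": 0,"dz": 0.15,"wx": 0,"wy": 0,"wz": 0,"fingers": -1},{"dx": 0,"dy": 0,"dz": 0.15,"wx": 0,"wy": 0,"wz": 0,"fingers": 0.1},{"dx": 0,"dy": 0,"dz": 0.15,"wx": 0,"wy": 0,"wz": 0,"fingers": 0.1},{"dx": 0,"dy": 0,"dz": 0.15,"wx": 0,"wy": 0,"wz": 0,"fingers": 0.1},{"dx": 0,"dy": 0,"dz": -2,"wx": 0,"wy": 0,"wz": 0,"fingers": 0.1},{"dx": 0,"dy": 0,"dz": -5.7,"wx": 0,"wy": 0,"wz": 0,"fingers": -1},{"dx": 0,"dy": 0,"dz": -5.7,"wx": 0,"wy": 0,"wz": 0,"fingers": -1},{"dx": 0,"dy": 0,"dz": -5.7,"wx": 0,"wy": 0,"wz": 0,"fingers": -1}]'

```text
time_s: 17.2
position: [0.6014, -0.1449, 0.09]
orientation: [3.14, -0.097, 0.011]
ft_force: [-0.5, -0.2, -0.2]
grip_width: 0.403
finger_force: 0.0
```

Request:
carry_out --series '[{"dx": 2.3,"dy": 0,"dz": 0,"wx": 0,"wy": 0,"wz": 0,"fingers": -1},{"dx": 4.6,"dy": 0,"dz": 0,"wx": 0,"wy": 0,"wz": 0,"fingers": -1},{"dx": 4.6,"dy": 0,"dz": 0,"wx": 0,"wy": 0,"wz": 0,"fingers": -1},{"dx": 4.6,"dy": 0,"dz": 0,"wx": 0,"wy": 0,"wz": 0,"fingers": -1}]'

```text
time_s: 17.53
position: [0.645, -0.1476, 0.0856]
orientation: [-3.14, 0.098, 0.003]
ft_force: [0.2, -0.7, -0.1]
grip_width: 0.105
finger_force: 0.0
```

```bash
python3 - <<'E'
from h import *
s=read_state(); print(s['position'],s['grip_width'],s['ft_force'],s['time_s'])
print(to([.6434,-.1477,.057]))
E
```

```text
[ 0.64502101 -0.14761888  0.08558492] 0.10455623453726948 [ 0.23069697 -0.68238526 -0.1447134 ] 17.5333
[-0.15639549  0.01883789  2.85875934]
```

Request:
carry_out --series '[{"dx": -0.15,"dy": 0,"dz": 1,"wx": 0,"wy": 0,"wz": 0,"fingers": -1},{"dx": -0.15,"dy": 0,"dz": 1.5,"wx": 0,"wy": 0,"wz": 0,"fingers": -1},{"dx": -0.15,"dy": 0,"dz": 2,"wx": 0,"wy": 0,"wz": 0,"fingers": -1},{"dx": -0.15,"dy": 0,"dz": 2.5,"wx": 0,"wy": 0,"wz": 0,"fingers": -1},{"dx": -0.15,"dy": 0,"dz": 2.9,"wx": 0,"wy": 0,"wz": 0,"fingers": -1},{"dx": -0.15,"dy": 0,"dz": 2.9,"wx": 0,"wy": 0,"wz": 0,"fingers": -1}]'

```text
time_s: 18.03
position: [0.6429, -0.1476, 0.0581]
orientation: [3.14, -0.097, -0.002]
ft_force: [-1.5, -0.5, 1.6]
grip_width: 0.005
finger_force: 0.7
```

Request:
carry_out --series '[{"dx": 0,"dy": 0,"dz": -4,"wx": 0,"wy": 0,"wz": 0,"fingers": -1},{"dx": -5,"dy": -3,"dz": -8,"wx": 0,"wy": 0,"wz": 0,"fingers": -1},{"dx": -7,"dy": -6,"dz": -12,"wx": 0,"wy": 0,"wz": 0,"fingers": 0.1},{"dx": -10,"dy": -7,"dz": -12,"wx": 0,"wy": 0,"wz": 0,"fingers": 0.1},{"dx": -10,"dy": -7,"dz": -12,"wx": 0,"wy": 0,"wz": 0,"fingers": 0.1},{"dx": -10,"dy": -7,"dz": -12,"wx": 0,"wy": 0,"wz": 0,"fingers": 0.1}]'

```text
time_s: 18.53
position: [0.5465, -0.0697, 0.1815]
orientation: [-3.139, 0.093, -0.008]
ft_force: [-0.5, 0.7, 0.3]
grip_width: 0.226
finger_force: 0.0
```

```bash
python3 - <<'E'
from h import *
s=read_state(); print(s['position'],s['orientation'],s['grip_width'],s['ft_force'],s['time_s'])
c=shot('wrist','w12')
im=ortho(c,.030,.46,.70,-.25,.06,2400); im=grid(im,.70,.06,2400); cv2.imwrite('pics/o12.png',im); print(im.shape,np.round(c['world_from_camera'],3)[:3,3])
E
```

```text
[ 0.54645821 -0.06972149  0.18151934] [-3.138692    0.09296336 -0.0083018 ] 0.2255585538976148 [-0.50723321  0.68909977  0.31123059] 18.5333
(576, 744, 3) [ 0.619 -0.073  0.344]
```

View pics/o12.png

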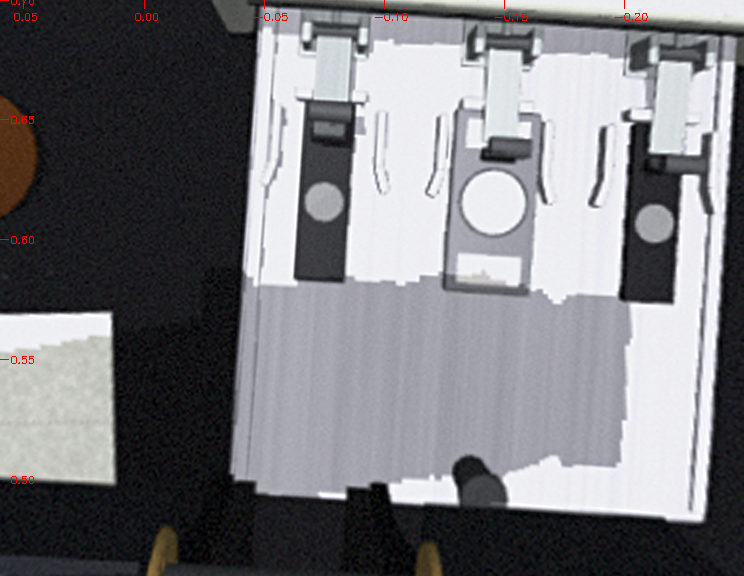

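Cassette B is home under clip 2 (bar at about (505,150)), and clip 1 is still up. The stage has moved in only about 32 mm, inside the 50 mm limit. Now cassette A.

Request:
carry_out --series '[{"dx": -10.4,"dy": -28.1,"dz": 0,"wx": 0,"wy": 0,"wz": 0,"fingers": 0.3},{"dx": -10.4,"dy": -28.1,"dz": 0,"wx": 0,"wy": 0,"wz": 0,"fingers": 0.3},{"dx": -10.4,"dy": -28.1,"dz": 0,"wx": 0,"wy": 0,"wz": 0,"fingers": 0.3},{"dx": -10.4,"dy": -28.1,"dz": 0,"wx": 0,"wy": 0,"wz": 0,"fingers": 0.3},{"dx": -10.4,"dy": -28.1,"dz": 0,"wx": 0,"wy": 0,"wz": 0,"fingers": 0.3},{"dx": -10.4,"dy": -28.1,"dz": 0,"wx": 0,"wy": 0,"wz": 0,"fingers": 0.3},{"dx": -10.4,"dy": -28.1,"dz": 0,"wx": 0,"wy": 0,"wz": 0,"fingers": 0.3},{"dx": -10.4,"dy": -28.1,"dz": 0,"wx": 0,"wy": 0,"wz": 0,"fingers": 0.3}]'

```text
time_s: 19.25
position: [0.4612, 0.22, 0.1776]
orientation: [-3.139, 0.09, -0.001]
ft_force: [0.2, -0.4, 1.2]
grip_width: 0.646
finger_force: 0.0
```

```bash
python3 - <<'E'
from h import *
s=read_state(); print(s['position'],s['orientation'],s['grip_width'])
c=shot('wrist','w13')
T=cv2.cvtColor(ortho(load('w2'),.007,.432,.528,.19,.242,2000),6)
for z in (.007,):
  im=cv2.cvtColor(ortho(c,z,.40,.58,.12,.34,2000),6)
  m=cv2.matchTemplate(im,T,cv2.TM_CCOEFF_NORMED); _,v,_,l=cv2.minMaxLoc(m); print(z,v,'top',.58-l[1]/2000-.528,'left',.34-l[0]/2000-.242)
cv2.imwrite('pics/o13.png',im)
# bounding rect of grey cassette: mask of mid-grey
g=cv2.GaussianBlur(im,(3,3),0); mk=((g>90)&(g<200)).astype('u1'); mk=cv2.morphologyEx(mk,cv2.MORPH_CLOSE,np.ones((5,5)))
cs,_=cv2.findContours(mk,cv2.RETR_EXTERNAL,2)
for k in sorted(cs,key=cv2.contourArea)[-4:]:
  r=cv2.minAreaRect(k); print(.58-r[0][1]/2000,.34-r[0][0]/2000,np.array(r[1])/2,r[2],cv2.contourArea(k))
E
```

```text
[0.46117518 0.22004539 0.17755455] [-3.13928296e+00  8.96242050e-02 -1.18412920e-03] 0.6461716586412327
0.007 0.7974221110343933 top -1.1102230246251565e-16 left 0.0010000000000000286
0.526049991607666 0.2895999908447266 [0.67082036 3.57770848] 26.56505012512207 3.5
0.501 0.267 [2. 1.] 90.0 8.0
0.5325 0.30450000000000005 [25. 37.] 90.0 2492.0
0.48576284027099603 0.22915209960937502 [149.82588196 221.54859924] 88.76991271972656 56264.0
```

Request:
carry_out --series '[{"dx": 0,"dy": 0.1,"dz": 4,"wx": 0,"wy": 0,"wz": -0.014,"fingers": 0.3},{"dx": 0,"dy": 0.1,"dz": 8,"wx": 0,"wy": 0,"wz": -0.014,"fingers": 0.3},{"dx": 0,"dy": 0.1,"dz": 12,"wx": 0,"wy": 0,"wz": -0.014,"fingers": 0.3},{"dx": 0,"dy": 0.1,"dz": 12,"wx": 0,"wy": 0,"wz": -0.014,"fingers": 0.3},{"dx": 0,"dy": 0.1,"dz": 12,"wx": 0,"wy": 0,"wz": -0.014,"fingers": 0.3},{"dx": 0,"dy": 0.1,"dz": 12,"wx": 0,"wy": 0,"wz": -0.014,"fingers": 0.3}]'

```text
time_s: 19.8
position: [0.4632, 0.2147, 0.0597]
orientation: [-3.14, 0.075, -0.004]
ft_force: [-0.1, 0.4, 0.2]
grip_width: 0.652
finger_force: 0.0
```

```bash
python3 - <<'E'
from h import *
s=read_state(); print(s['position'],s['orientation'],to([.4603,.2171,.003]))
E
```

```text
[0.46317292 0.2146583  0.05970528] [-3.13964025  0.07517569 -0.00363418] [-0.31162576 -0.22387159  5.67008049]
```

Request:
carry_out --force 25 --series '[{"dx": -0.2,"dy": -0.2,"dz": 3,"wx": 0,"wy": 0,"wz": 0,"fingers": 0.3},{"dx": -0.2,"dy": -0.2,"dz": 5.6,"wx": 0,"wy": 0,"wz": 0,"fingers": 0.3},{"dx": -0.2,"dy": -0.2,"dz": 5.6,"wx": 0,"wy": 0,"wz": 0,"fingers": 0.3},{"dx": -0.2,"dy": -0.2,"dz": 5.6,"wx": 0,"wy": 0,"wz": 0,"fingers": -1},{"dx": -0.2,"dy": -0.2,"dz": 5.6,"wx": 0,"wy": 0,"wz": 0,"fingers": -1},{"dx": -0.2,"dy": -0.2,"dz": 5.6,"wx": 0,"wy": 0,"wz": 0,"fingers": -1},{"dx": -0.2,"dy": -0.2,"dz": 5.6,"wx": 0,"wy": 0,"wz": 0,"fingers": -1},{"dx": -0.2,"dy": -0.2,"dz": 5.6,"wx": 0,"wy": 0,"wz": 0,"fingers": -1}]'

```text
time_s: 20.47
position: [0.4604, 0.2171, 0.0041]
orientation: [-3.139, 0.074, -0.004]
ft_force: [-0.8, -0.3, 7.0]
grip_width: 0.4
finger_force: 25.0
```

Request:
carry_out --series '[{"dx": 0,"dy": 0,"dz": -3,"wx": 0,"wy": 0,"wz": 0.014,"fingers": -1},{"dx": 0,"dy": 0,"dz": -7,"wx": 0,"wy": 0,"wz": 0.014,"fingers": -1},{"dx": 0,"dy": 0,"dz": -7,"wx": 0,"wy": 0,"wz": 0.014,"fingers": -1},{"dx": 0,"dy": 0,"dz": -7,"wx": 0,"wy": 0,"wz": 0.014,"fingers": -1}]'

```text
time_s: 20.8
position: [0.4609, 0.2177, 0.0752]
orientation: [-3.135, 0.096, -0.008]
ft_force: [-0.5, -0.3, -0.6]
grip_width: 0.404
finger_force: 25.0
```

```bash
python3 - <<'E'
from h import *
s=read_state(); print(s['position'],s['orientation'],s['grip_width'],s['ft_force'])
c=shot('wrist','w14'); M=R.from_rotvec(s['orientation']).as_matrix(); p=s['position']
g=cv2.cvtColor(c['color'],6).astype(int)
print(g[148:170,281].tolist(),g[185,236:256].tolist(),g[185,306:326].tolist())
for v in (156,157.5,159,161): print(v,(M.T@(px2w(c,281,v,p[2]+.003,True)-p)*1000).round(1))
# hold pose: preinsert for bay1: TCP = bay1-66 mm
b=np.array([.6208,-.0758]); ex=np.array([.998,-.062]); q=b-.070*ex; print(q,to([*q,.075]))
E
```

```text
[0.46090582 0.21771669 0.07516255] [-3.13536891  0.09645797 -0.00767551] 0.4037344225164266 [-0.47547418 -0.33403213 -0.62213986]
[193, 189, 186, 186, 194, 197, 203, 163, 80, 98, 141, 168, 183, 176, 180, 174, 192, 235, 241, 238, 240, 240] [197, 204, 205, 204, 203, 201, 198, 152, 122, 149, 183, 178, 178, 177, 179, 175, 182, 225, 243, 240] [170, 168, 173, 161, 173, 170, 157, 137, 141, 174, 195, 197, 196, 200, 196, 198, 199, 206, 200, 200]
156 [56.6  0.3 -2.7]
157.5 [55.8  0.3 -2.7]
159 [55.1  0.3 -2.7]
161 [54.1  0.3 -2.7]
[ 0.55094 -0.07146] [10.8972456  28.19611532 -0.19682087]
```

Request:
carry_out --series '[{"dx": 10.9,"dy": 28.2,"dz": 0,"wx": 0,"wy": 0,"wz": 0,"fingers": -1},{"dx": 10.9,"dy": 28.2,"dz": 0,"wx": 0,"wy": 0,"wz": 0,"fingers": -1},{"dx": 10.9,"dy": 28.2,"dz": 0,"wx": 0,"wy": 0,"wz": 0,"fingers": -1},{"dx": 10.9,"dy": 28.2,"dz": 0,"wx": 0,"wy": 0,"wz": 0,"fingers": -1},{"dx": 10.9,"dy": 28.2,"dz": 0,"wx": 0,"wy": 0,"wz": 0,"fingers": -1},{"dx": 10.9,"dy": 28.2,"dz": 0,"wx": 0,"wy": 0,"wz": 0,"fingers": -1},{"dx": 10.9,"dy": 28.2,"dz": 0,"wx": 0,"wy": 0,"wz": 0,"fingers": -1},{"dx": 10.9,"dy": 28.2,"dz": 0,"wx": 0,"wy": 0,"wz": 0,"fingers": -1}]'

```text
time_s: 21.52
position: [0.5509, -0.0764, 0.0708]
orientation: [3.139, -0.105, -0.004]
ft_force: [0.8, 0.6, -0.0]
grip_width: 0.403
finger_force: 25.0
```

Request:
carry_out --series '[{"dx": 0,"dy": 0,"dz": 0,"wx": 0,"wy": 0,"wz": 0,"fingers": -1},{"dx": 0,"dy": 0,"dz": 2,"wx": 0,"wy": 0,"wz": 0,"fingers": -1},{"dx": 0,"dy": 0,"dz": 4,"wx": 0,"wy": 0,"wz": 0,"fingers": -1},{"dx": 0,"dy": 0,"dz": 4,"wx": 0,"wy": 0,"wz": 0,"fingers": -1},{"dx": 0,"dy": 0,"dz": 4,"wx": 0,"wy": 0,"wz": 0,"fingers": -1}]'

```text
time_s: 21.93
position: [0.5496, -0.0709, 0.0313]
orientation: [3.139, -0.095, -0.006]
ft_force: [0.1, 0.2, 0.2]
grip_width: 0.41
finger_force: 25.0
```

```bash
python3 - <<'E'
from h import *
s=read_state(); print(s['position'],s['orientation'],s['ft_force'],to([.551,-.0715,.0308]))
E
```

```text
[ 0.54963278 -0.0709195   0.03131585] [ 3.13949763 -0.09482839 -0.00579814] [0.05845295 0.21767891 0.16510243] [0.14016434 0.04965246 0.05110863]
```

Request:
carry_out --series '[{"dx": 1,"dy": 0.05,"dz": 0.05,"wx": 0,"wy": 0,"wz": 0,"fingers": -1},{"dx": 2,"dy": 0.05,"dz": 0.05,"wx": 0,"wy": 0,"wz": 0,"fingers": -1},{"dx": 3,"dy": 0.05,"dz": 0.05,"wx": 0,"wy": 0,"wz": 0,"fingers": -1},{"dx": 3,"dy": 0.05,"dz": 0.05,"wx": 0,"wy": 0,"wz": 0,"fingers": -1}]'

```text
time_s: 22.27
position: [0.5839, -0.0735, 0.0331]
orientation: [-3.14, 0.095, -0.006]
ft_force: [0.0, -0.1, -0.1]
grip_width: 0.404
finger_force: 25.0
```

Request:
carry_out --series '[{"dx": 0.8,"dy": 0,"dz": 0,"wx": 0,"wy": 0,"wz": 0,"fingers": -1},{"dx": 1.6,"dy": 0,"dz": 0,"wx": 0,"wy": 0,"wz": 0,"fingers": -1},{"dx": 1.6,"dy": 0,"dz": 0,"wx": 0,"wy": 0,"wz": 0,"fingers": -1}]'

```text
time_s: 22.52
position: [0.5987, -0.075, 0.0323]
orientation: [3.14, -0.096, 0.004]
ft_force: [0.8, 0.7, -0.3]
grip_width: 0.404
finger_force: 25.0
```

Request:
carry_out --series '[{"dx": 0.2,"dy": 0,"dz": 0,"wx": 0,"wy": 0,"wz": 0,"fingers": -1},{"dx": 0.4,"dy": 0,"dz": 0,"wx": 0,"wy": 0,"wz": 0,"fingers": -1},{"dx": 0.4,"dy": 0,"dz": 0,"wx": 0,"wy": 0,"wz": 0,"fingers": -1}]'

```text
time_s: 22.77
position: [0.6009, -0.0754, 0.0319]
orientation: [3.14, -0.097, 0.0]
ft_force: [0.8, 0.5, 0.1]
grip_width: 0.404
finger_force: 25.0
```

Request:
carry_out --series '[{"dx": 0,"dy": 0,"dz": 0.13,"wx": 0,"wy": 0,"wz": 0,"fingers": -1},{"dx": 0.2,"dy": 0,"dz": 0.13,"wx": 0,"wy": 0,"wz": 0,"fingers": -1},{"dx": 0.2,"dy": 0,"dz": 0.13,"wx": 0,"wy": 0,"wz": 0,"fingers": -1}]'

```text
time_s: 23.02
position: [0.6019, -0.0756, 0.0303]
orientation: [3.14, -0.097, -0.003]
ft_force: [-1.7, -0.2, -0.1]
grip_width: 0.406
finger_force: 25.0
```

Request:
carry_out --series '[{"dx": 0.2,"dy": 0,"dz": 0,"wx": 0,"wy": 0,"wz": 0,"fingers": -1},{"dx": 0.2,"dy": 0,"dz": 0,"wx": 0,"wy": 0,"wz": 0,"fingers": -1}]'

```text
time_s: 23.18
position: [0.6025, -0.0757, 0.0302]
orientation: [3.14, -0.098, -0.008]
ft_force: [-4.8, 1.8, 3.2]
grip_width: 0.405
finger_force: 25.0
```

Request:
carry_out --series '[{"dx": 0.2,"dy": 0,"dz": 0,"wx": 0,"wy": 0,"wz": 0,"fingers": -1},{"dx": 0.2,"dy": 0,"dz": 0,"wx": 0,"wy": 0,"wz": 0,"fingers": -1}]'

```text
time_s: 23.35
position: [0.6043, -0.0758, 0.0302]
orientation: [3.14, -0.098, -0.009]
ft_force: [-5.0, 1.3, 4.1]
grip_width: 0.406
finger_force: 25.0
```

At the stop. Same release and clip-down routine as before.

Request:
carry_out --series '[{"dx": -0.05,"dy": 0,"dz": 0.15,"wx": 0,"wy": 0,"wz": 0,"fingers": -1},{"dx": -0.05,"dy": 0,"dz": 0.15,"wx": 0,"wy": 0,"wz": 0,"fingers": 0.1},{"dx": -0.05,"dy": 0,"dz": 0.15,"wx": 0,"wy": 0,"wz": 0,"fingers": 0.1},{"dx": -0.05,"dy": 0,"dz": 0.15,"wx": 0,"wy": 0,"wz": 0,"fingers": 0.1},{"dx": -0.05,"dy": 0,"dz": -2,"wx": 0,"wy": 0,"wz": 0,"fingers": 0.1},{"dx": -0.05,"dy": 0,"dz": -5.7,"wx": 0,"wy": 0,"wz": 0,"fingers": -1},{"dx": -0.05,"dy": 0,"dz": -5.7,"wx": 0,"wy": 0,"wz": 0,"fingers": -1},{"dx": -0.05,"dy": 0,"dz": -5.7,"wx": 0,"wy": 0,"wz": 0,"fingers": -1}]'

```text
time_s: 24.02
position: [0.6084, -0.0756, 0.0901]
orientation: [-3.139, 0.097, -0.01]
ft_force: [0.2, 0.4, -0.8]
grip_width: 0.402
finger_force: 0.0
```

Request:
carry_out --series '[{"dx": 2.3,"dy": 0,"dz": 0,"wx": 0,"wy": 0,"wz": 0,"fingers": -1},{"dx": 4.4,"dy": 0,"dz": 0,"wx": 0,"wy": 0,"wz": 0,"fingers": -1},{"dx": 4.4,"dy": 0,"dz": 0,"wx": 0,"wy": 0,"wz": 0,"fingers": -1},{"dx": 4.4,"dy": 0,"dz": 0,"wx": 0,"wy": 0,"wz": 0,"fingers": -1},{"dx": 4.4,"dy": 0,"dz": 0,"wx": 0,"wy": 0,"wz": 0,"fingers": -1}]'

```text
time_s: 24.43
position: [0.6491, -0.0785, 0.0861]
orientation: [-3.14, 0.098, 0.004]
ft_force: [0.0, 0.8, -0.5]
grip_width: 0.051
finger_force: 0.0
```

```bash
python3 - <<'E'
from h import *
s=read_state(); print(s['position'],s['ft_force'],to([.649,-.0787,.057]))
E
```

```text
[ 0.64908545 -0.07847474  0.08611021] [ 0.03849714  0.82331055 -0.46148411] [8.77116719e-04 2.27808605e-02 2.91103096e+00]
```

Request:
carry_out --series '[{"dx": 0,"dy": 0,"dz": 1,"wx": 0,"wy": 0,"wz": 0,"fingers": -1},{"dx": 0,"dy": 0,"dz": 1.5,"wx": 0,"wy": 0,"wz": 0,"fingers": -1},{"dx": 0,"dy": 0,"dz": 2,"wx": 0,"wy": 0,"wz": 0,"fingers": -1},{"dx": 0,"dy": 0,"dz": 2.5,"wx": 0,"wy": 0,"wz": 0,"fingers": -1},{"dx": 0,"dy": 0,"dz": 3,"wx": 0,"wy": 0,"wz": 0,"fingers": -1},{"dx": 0,"dy": 0,"dz": 3,"wx": 0,"wy": 0,"wz": 0,"fingers": -1}]'

```text
time_s: 24.93
position: [0.6499, -0.0784, 0.0579]
orientation: [3.14, -0.096, -0.001]
ft_force: [-3.5, -0.2, 5.1]
grip_width: 0.005
finger_force: 2.1
```

Request:
carry_out --series '[{"dx": 0,"dy": 0,"dz": -4,"wx": 0,"wy": 0,"wz": 0,"fingers": -1},{"dx": -5,"dy": 3,"dz": -8,"wx": 0,"wy": 0,"wz": 0,"fingers": -1},{"dx": -8,"dy": 7,"dz": -12,"wx": 0,"wy": 0,"wz": 0,"fingers": -0.2},{"dx": -11,"dy": 7,"dz": -12,"wx": 0,"wy": 0,"wz": 0,"fingers": -0.2},{"dx": -11,"dy": 7,"dz": -12,"wx": 0,"wy": 0,"wz": 0,"fingers": -0.2},{"dx": -11,"dy": 7,"dz": -12,"wx": 0,"wy": 0,"wz": 0,"fingers": -0.2}]'

```text
time_s: 25.43
position: [0.5334, -0.1431, 0.1808]
orientation: [-3.14, 0.101, -0.007]
ft_force: [-0.3, -0.2, 0.5]
grip_width: 0.226
finger_force: 0.0
```

```bash
python3 - <<'E'
from h import *
s=read_state(); print(s['position'],s['orientation'],s['ft_force'],s['time_s'])
c=shot('wrist','w15'); t=shot('top','t15')
im=ortho(c,.030,.46,.70,-.25,-.04,2400); im=grid(im,.70,-.04,2400)
b=ortho(t,.05,.40,.70,.02,.46,1300,False)  # flasks from top
cv2.imwrite('pics/o15.png',im); print(im.shape,np.round(c['world_from_camera'],3)[:3,3])
E
```

```text
[ 0.53338753 -0.14311932  0.18075964] [-3.13975867  0.10059997 -0.00690961] [-0.30808667 -0.23767217  0.51783599] 25.4333
(576, 504, 3) [ 0.606 -0.147  0.343]
```

View pics/o15.png

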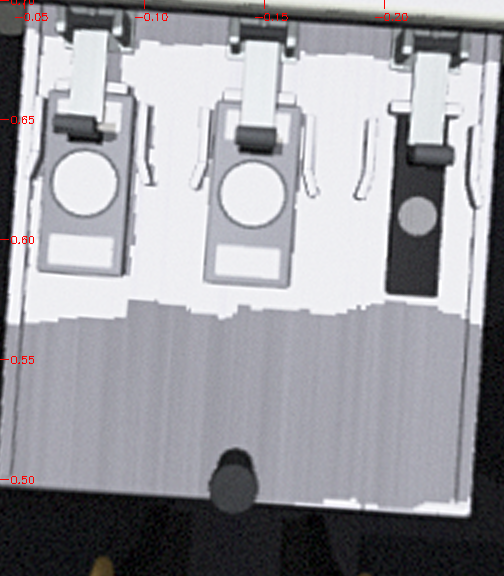

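Both cassettes are home with clips 1, 2 and 3 all down, the bars at (85,125), (257,138) and (430,155). The stage is at about 36 mm and the knob near (0.504,-0.138). Now I push the stage home.

Request:
carry_out --series '[{"dx": -3,"dy": -0.35,"dz": 4,"wx": 0,"wy": 0,"wz": 0,"fingers": -0.2},{"dx": -3,"dy": -0.35,"dz": 8,"wx": 0,"wy": 0,"wz": 0,"fingers": -0.2},{"dx": -3,"dy": -0.35,"dz": 9,"wx": 0,"wy": 0,"wz": 0,"fingers": -0.2},{"dx": -3,"dy": -0.35,"dz": 9,"wx": 0,"wy": 0,"wz": 0,"fingers": -0.2},{"dx": -3,"dy": -0.35,"dz": 12,"wx": 0,"wy": 0,"wz": 0,"fingers": -0.2},{"dx": -3,"dy": -0.35,"dz": 14.9,"wx": 0,"wy": 0,"wz": 0,"fingers": -0.2},{"dx": -3,"dy": -0.35,"dz": 14.9,"wx": 0,"wy": 0,"wz": 0,"fingers": -0.2},{"dx": -3,"dy": -0.35,"dz": 14.9,"wx": 0,"wy": 0,"wz": 0,"fingers": -0.2}]'

```text
time_s: 26.2
position: [0.5069, -0.1361, 0.028]
orientation: [3.139, -0.095, -0.003]
ft_force: [-0.2, -0.4, 0.2]
grip_width: 0.398
finger_force: 0.0
```

Request:
carry_out --force 20 --series '[{"dx": 0,"dy": 0,"dz": 0,"wx": 0,"wy": 0,"wz": 0,"fingers": -1},{"dx": 0,"dy": 0,"dz": 0,"wx": 0,"wy": 0,"wz": 0,"fingers": -1},{"dx": 0,"dy": 0,"dz": 0,"wx": 0,"wy": 0,"wz": 0,"fingers": -1},{"dx": 0,"dy": 0,"dz": 0,"wx": 0,"wy": 0,"wz": 0,"fingers": -1},{"dx": 0,"dy": 0,"dz": 0,"wx": 0,"wy": 0,"wz": 0,"fingers": -1}]'

```text
time_s: 26.62
position: [0.508, -0.1389, 0.0305]
orientation: [3.137, -0.094, 0.006]
ft_force: [1.7, -15.4, -1.4]
grip_width: 0.206
finger_force: 20.0
```

Request:
carry_out --series '[{"dx": 1.5,"dy": 0.2,"dz": 0,"wx": 0,"wy": 0,"wz": 0,"fingers": -1},{"dx": 3,"dy": 0.2,"dz": 0,"wx": 0,"wy": 0,"wz": 0,"fingers": -1},{"dx": 4.5,"dy": 0.2,"dz": 0,"wx": 0,"wy": 0,"wz": 0,"fingers": -1},{"dx": 6,"dy": 0.2,"dz": 0,"wx": 0,"wy": 0,"wz": 0,"fingers": -1},{"dx": 7.5,"dy": 0.2,"dz": 0,"wx": 0,"wy": 0,"wz": 0,"fingers": -1},{"dx": 9,"dy": 0.2,"dz": 0,"wx": 0,"wy": 0,"wz": 0,"fingers": -1},{"dx": 10,"dy": 0.2,"dz": 0,"wx": 0,"wy": 0,"wz": 0,"fingers": -1},{"dx": 10.3,"dy": 0.2,"dz": 0,"wx": 0,"wy": 0,"wz": 0,"fingers": -1}]'

```text
time_s: 27.28
position: [0.6084, -0.1456, 0.0304]
orientation: [3.139, -0.097, -0.004]
ft_force: [-7.0, -2.7, 7.5]
grip_width: 0.211
finger_force: 20.0
```

Request:
carry_out --series '[{"dx": 0.3,"dy": 0,"dz": 0,"wx": 0,"wy": 0,"wz": 0,"fingers": -1},{"dx": 0.6,"dy": 0,"dz": 0,"wx": 0,"wy": 0,"wz": 0,"fingers": -1},{"dx": 0.9,"dy": 0,"dz": 0,"wx": 0,"wy": 0,"wz": 0,"fingers": -1},{"dx": 0.9,"dy": 0,"dz": 0,"wx": 0,"wy": 0,"wz": 0,"fingers": -1}]'

```text
time_s: 27.62
position: [0.6163, -0.1461, 0.0304]
orientation: [3.139, -0.097, -0.005]
ft_force: [-5.3, -2.2, 5.0]
grip_width: 0.205
finger_force: 20.0
```

Request:
carry_out --series '[{"dx": 0.2,"dy": 0,"dz": 0,"wx": 0,"wy": 0,"wz": 0,"fingers": -1},{"dx": 0.4,"dy": 0,"dz": 0,"wx": 0,"wy": 0,"wz": 0,"fingers": -1},{"dx": 0.4,"dy": 0,"dz": 0,"wx": 0,"wy": 0,"wz": 0,"fingers": -1}]'

```text
time_s: 27.87
position: [0.62, -0.1464, 0.0305]
orientation: [3.139, -0.097, -0.006]
ft_force: [-5.8, -2.0, 5.2]
grip_width: 0.213
finger_force: 20.0
```

Request:
carry_out --series '[{"dx": 0.2,"dy": 0,"dz": 0,"wx": 0,"wy": 0,"wz": 0,"fingers": -1},{"dx": 0.4,"dy": 0,"dz": 0,"wx": 0,"wy": 0,"wz": 0,"fingers": -1},{"dx": 0.4,"dy": 0,"dz": 0,"wx": 0,"wy": 0,"wz": 0,"fingers": -1}]'

```text
time_s: 28.12
position: [0.6227, -0.1466, 0.0304]
orientation: [3.139, -0.098, -0.011]
ft_force: [-7.5, -1.6, 7.7]
grip_width: 0.21
finger_force: 20.0
```

Request:
carry_out --series '[{"dx": 0.2,"dy": 0,"dz": 0,"wx": 0,"wy": 0,"wz": 0,"fingers": -1},{"dx": 0.3,"dy": 0,"dz": 0,"wx": 0,"wy": 0,"wz": 0,"fingers": -1},{"dx": 0.3,"dy": 0,"dz": 0,"wx": 0,"wy": 0,"wz": 0,"fingers": -1}]'

```text
time_s: 28.37
position: [0.6227, -0.1466, 0.0303]
orientation: [3.139, -0.099, -0.021]
ft_force: [-12.9, -0.3, 11.4]
grip_width: 0.206
finger_force: 20.0
```

The stage is against its home stop. Now I release the knob and go for the stoppers.

Request:
carry_out --series '[{"dx": -0.2,"dy": 0,"dz": 0,"wx": 0,"wy": 0,"wz": 0,"fingers": -0.2},{"dx": -0.2,"dy": 0,"dz": 0,"wx": 0,"wy": 0,"wz": 0,"fingers": -0.2},{"dx": -0.2,"dy": 0,"dz": 0,"wx": 0,"wy": 0,"wz": 0,"fingers": -0.2},{"dx": -0.2,"dy": 0,"dz": -4,"wx": 0,"wy": 0,"wz": 0,"fingers": -0.2},{"dx": -0.2,"dy": 0,"dz": -8,"wx": 0,"wy": 0,"wz": 0,"fingers": -0.2},{"dx": -0.2,"dy": 0,"dz": -12,"wx": 0,"wy": 0,"wz": 0,"fingers": -0.2},{"dx": -0.2,"dy": 0,"dz": -17,"wx": 0,"wy": 0,"wz": 0,"fingers": -0.2},{"dx": -0.2,"dy": 0,"dz": -17,"wx": 0,"wy": 0,"wz": 0,"fingers": -0.2}]'

```text
time_s: 29.03
position: [0.6317, -0.1463, 0.2085]
orientation: [3.138, -0.094, 0.027]
ft_force: [0.4, -0.6, 1.7]
grip_width: 0.395
finger_force: 0.0
```

```bash
python3 - <<'E'
from h import *
s=read_state(); print(s['position'],s['ft_force'],s['time_s'])
c=shot('wrist','w16')
E
```

```text
[ 0.63165662 -0.14629125  0.20845608] [ 0.44019442 -0.59284702  1.71231005] 29.0333
```

Request:
carry_out --series '[{"dx": -12.6,"dy": -23.1,"dz": 0,"wx": 0,"wy": 0,"wz": 0,"fingers": 0.2},{"dx": -12.6,"dy": -23.1,"dz": 0,"wx": 0,"wy": 0,"wz": 0,"fingers": 0.2},{"dx": -12.6,"dy": -23.1,"dz": 0,"wx": 0,"wy": 0,"wz": 0,"fingers": 0.2},{"dx": -12.6,"dy": -23.1,"dz": 0,"wx": 0,"wy": 0,"wz": 0,"fingers": 0.2},{"dx": -12.6,"dy": -23.1,"dz": 0,"wx": 0,"wy": 0,"wz": 0,"fingers": 0.2},{"dx": -12.6,"dy": -23.1,"dz": 0,"wx": 0,"wy": 0,"wz": 0,"fingers": 0.2},{"dx": -12.6,"dy": -23.1,"dz": 0,"wx": 0,"wy": 0,"wz": 0,"fingers": 0.2},{"dx": -12.6,"dy": -23.1,"dz": 0,"wx": 0,"wy": 0,"wz": 0,"fingers": 0.2}]'

```text
time_s: 29.75
position: [0.5146, 0.0958, 0.199]
orientation: [-3.139, 0.089, -0.002]
ft_force: [-0.2, -0.9, -0.1]
grip_width: 0.594
finger_force: 0.0
```

Request:
carry_out --series '[{"dx": -12.6,"dy": -23.1,"dz": 0,"wx": 0,"wy": 0,"wz": 0,"fingers": 0.2},{"dx": -12.6,"dy": -23.1,"dz": 0,"wx": 0,"wy": 0,"wz": 0,"fingers": 0.2},{"dx": -12.6,"dy": -23.1,"dz": 0,"wx": 0,"wy": 0,"wz": 0,"fingers": 0.2},{"dx": -12.6,"dy": -23.1,"dz": 0,"wx": 0,"wy": 0,"wz": 0,"fingers": 0.2},{"dx": -12.6,"dy": -23.1,"dz": 0,"wx": 0,"wy": 0,"wz": 0,"fingers": 0.2},{"dx": -12.6,"dy": -23.1,"dz": 0,"wx": 0,"wy": 0,"wz": 0,"fingers": 0.2},{"dx": -12.6,"dy": -23.1,"dz": 0,"wx": 0,"wy": 0,"wz": 0,"fingers": 0.2},{"dx": -12.6,"dy": -23.1,"dz": 0,"wx": 0,"wy": 0,"wz": 0,"fingers": 0.2}]'

```text
time_s: 30.42
position: [0.4035, 0.3338, 0.1984]
orientation: [-3.139, 0.091, -0.001]
ft_force: [-0.1, -0.8, 0.3]
grip_width: 0.601
finger_force: 0.0
```

```bash
cat >> h.py <<'E'
def blobs(c,x0,x1,y0,y1,z,lo,hi,amin=60,k=2000):
    "saturated orange/brown blobs in ortho at height z: centre, area px"
    im=ortho(c,z,x0,x1,y0,y1,k); h=cv2.cvtColor(im,cv2.COLOR_BGR2HSV); m=cv2.inRange(h,lo,hi); m=cv2.morphologyEx(m,cv2.MORPH_OPEN,np.ones((5,5)))
    out=[]
    for q in cv2.findContours(m,cv2.RETR_EXTERNAL,2)[0]:
        if cv2.contourArea(q)>amin*4:
            (u,v),r=cv2.minEnclosingCircle(q); mm=cv2.moments(q); out.append((np.round(x1-mm['m01']/mm['m00']/k,4),np.round(y1-mm['m10']/mm['m00']/k,4),round(cv2.contourArea(q)/k/k*1e6),round(2e3*r/k,1)))
    return im,out
E
python3 - <<'E'
from h import *
s=read_state(); print(s['position'],s['orientation'],s['ft_force'],s['time_s'])
c=shot('wrist','w17'); print(np.round(c['world_from_camera'],3)[:3,3])
im,o=blobs(c,.36,.62,.22,.52,.034,(0,120,150),(16,255,255)); cv2.imwrite('pics/o17.png',im); print('tops z.034',o)
h=cv2.cvtColor(im,cv2.COLOR_BGR2HSV)
for (x,y) in [(.5326,.3023),(.4343,.3075),(.489,.43),(.489,.46)]: print(x,y,h[int((.62-x)*2000),int((.52-y)*2000)])
E
```

```text
[0.40352572 0.33378112 0.19842653] [-3.13934038e+00  9.11259321e-02 -8.47220499e-04] [-0.05026053 -0.79618958  0.32400857] 30.4167
[0.477 0.33  0.36 ]
tops z.034 [(np.float64(0.443), np.float64(0.3083), 170, 25.4), (np.float64(0.4956), np.float64(0.4438), 851, 46.9), (np.float64(0.5319), np.float64(0.3036), 361, 22.2), (np.float64(0.5071), np.float64(0.5066), 1904, 89.4)]
0.5326 0.3023 [  8 150 225]
0.4343 0.3075 [  8 148 145]
0.489 0.43 [ 13 155 199]
0.489 0.46 [ 12 181  55]
```

```bash
python3 - <<'E'
from h import *
c=load('w17')
a=grid(ortho(c,.034,.40,.57,.27,.34,2600),.57,.34,2600,.02)     # stoppers
b=grid(ortho(c,.100,.44,.54,.37,.47,3000),.54,.47,3000,.02)     # large mouth
w=load('w6'); d=grid(ortho(w,.086,.59,.68,.04,.13,3000),.68,.13,3000,.02)
H=600; C=np.zeros((H,800,3),'u1'); C[:min(H,a.shape[0]),:a.shape[1]]=a[:H]; C[:b.shape[0],200:200+b.shape[1]]=b; C[:d.shape[0],510:510+d.shape[1]]=d
e=ortho(load('w16'),.03,.55,.72,-.25,-.03,1200); C[320:320+e.shape[0],300:300+e.shape[1]]=e
cv2.imwrite('pics/mos.png',C); print(a.shape,b.shape,d.shape,e.shape)
E
```

```text
(442, 183, 3) (301, 300, 3) (271, 270, 3) (204, 264, 3)
```

View pics/mos.png

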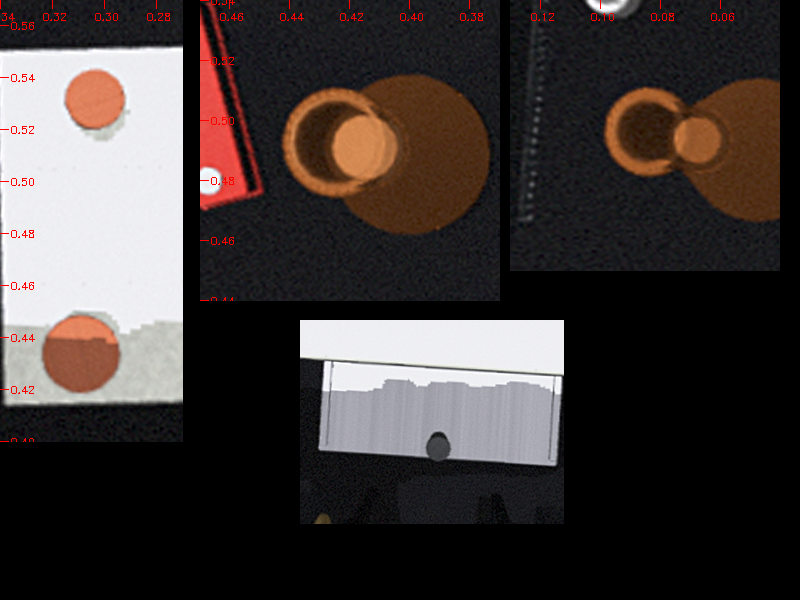

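Everything is measured:
- **Stoppers:** large at (0.434,0.309), small at (0.5315,0.3035).
- **Mouths:** large (0.492,0.424), small (0.636,0.084), with bore sizes matching the spec at these heights.
- **Stage:** it is home.

Large stopper first.

Request:
carry_out --series '[{"dx": 3.2,"dy": 2.3,"dz": 4,"wx": 0,"wy": 0,"wz": 0,"fingers": 0.2},{"dx": 3.2,"dy": 2.3,"dz": 8,"wx": 0,"wy": 0,"wz": 0,"fingers": 0.2},{"dx": 3.2,"dy": 2.3,"dz": 13,"wx": 0,"wy": 0,"wz": 0,"fingers": 0.2},{"dx": 3.2,"dy": 2.3,"dz": 13,"wx": 0,"wy": 0,"wz": 0,"fingers": 0.2},{"dx": 3.2,"dy": 2.3,"dz": 13,"wx": 0,"wy": 0,"wz": 0,"fingers": 0.2},{"dx": 3.2,"dy": 2.3,"dz": 13,"wx": 0,"wy": 0,"wz": 0,"fingers": 0.2},{"dx": 3.2,"dy": 2.3,"dz": 13,"wx": 0,"wy": 0,"wz": 0,"fingers": 0.2}]'

```text
time_s: 31.05
position: [0.4361, 0.3065, 0.0702]
orientation: [-3.138, 0.098, -0.004]
ft_force: [0.7, -0.1, 0.1]
grip_width: 0.603
finger_force: 0.0
```

```bash
python3 - <<'E'
from h import *
s=read_state(); print(s['position'],s['orientation'],to([.4342,.3088,.021]))
E
```

```text
[0.43611023 0.30645539 0.07020382] [-3.13781729  0.09804883 -0.00387602] [-0.21708788 -0.21067446  4.92037749]
```

Request:
carry_out --force 30 --series '[{"dx": -0.2,"dy": -0.2,"dz": 2.5,"wx": 0,"wy": 0,"wz": 0,"fingers": 0.2},{"dx": -0.2,"dy": -0.2,"dz": 4.9,"wx": 0,"wy": 0,"wz": 0,"fingers": 0.2},{"dx": -0.2,"dy": -0.2,"dz": 4.9,"wx": 0,"wy": 0,"wz": 0,"fingers": 0.2},{"dx": -0.2,"dy": -0.2,"dz": 4.9,"wx": 0,"wy": 0,"wz": 0,"fingers": -1},{"dx": -0.2,"dy": -0.2,"dz": 4.9,"wx": 0,"wy": 0,"wz": 0,"fingers": -1},{"dx": -0.2,"dy": -0.2,"dz": 4.9,"wx": 0,"wy": 0,"wz": 0,"fingers": -1},{"dx": -0.2,"dy": -0.2,"dz": 4.9,"wx": 0,"wy": 0,"wz": 0,"fingers": -1},{"dx": -0.2,"dy": -0.2,"dz": 4.9,"wx": 0,"wy": 0,"wz": 0,"fingers": -1}]'

```text
time_s: 31.72
position: [0.4332, 0.3089, 0.0209]
orientation: [-3.138, 0.096, -0.003]
ft_force: [0.1, 0.2, 4.6]
grip_width: 0.326
finger_force: 30.0
```

Request:
carry_out --series '[{"dx": 0,"dy": 0,"dz": -4,"wx": 0,"wy": 0,"wz": 0,"fingers": -1},{"dx": 0,"dy": 0,"dz": -8,"wx": 0,"wy": 0,"wz": 0,"fingers": -1},{"dx": 0,"dy": 0,"dz": -12,"wx": 0,"wy": 0,"wz": 0,"fingers": -1},{"dx": 0,"dy": 0,"dz": -13,"wx": 0,"wy": 0,"wz": 0,"fingers": -1},{"dx": 0,"dy": 0,"dz": -13,"wx": 0,"wy": 0,"wz": 0,"fingers": -1},{"dx": 0,"dy": 0,"dz": -13,"wx": 0,"wy": 0,"wz": 0,"fingers": -1}]'

```text
time_s: 32.22
position: [0.4325, 0.3083, 0.1503]
orientation: [-3.138, 0.098, -0.001]
ft_force: [0.4, -0.9, -1.5]
grip_width: 0.325
finger_force: 30.0
```

```bash
python3 - <<'E'
from h import *
s=read_state(); print(s['position'],s['orientation'],s['grip_width'],s['ft_force'])
c=shot('wrist','w18'); M=R.from_rotvec(s['orientation']).as_matrix(); p=s['position']
# held stopper top at 13 mm above TCP
im,o=blobs(c,p[0]-.04,p[0]+.06,p[1]-.04,p[1]+.04,p[2]+.013,(0,80,60),(13,255,255),30); print('TCP rel:',[(round((a[0]-p[0])*1e3,1),round((a[1]-p[1])*1e3,1),a[2],a[3]) for a in o])
im,o=blobs(c,.44,.54,.37,.47,.100,(0,80,40),(20,255,255),30); print(o)
print(to([.4923,.424,.15]))
E
```

```text
[0.43247041 0.30831834 0.15032036] [-3.13814768e+00  9.75407213e-02 -1.11394139e-03] 0.32546051010314897 [ 0.39634121 -0.92152657 -1.53789683]
TCP rel: [(np.float64(8.0), np.float64(0.4), 517, 32.0)]
[(np.float64(0.4989), np.float64(0.4188), 3955, 113.7)]
[  5.29739496 -11.98172177  -0.11064302]
```

Request:
carry_out --series '[{"dx": 5.2,"dy": -12,"dz": 0,"wx": 0,"wy": 0,"wz": 0,"fingers": -1},{"dx": 5.2,"dy": -12,"dz": 0,"wx": 0,"wy": 0,"wz": 0,"fingers": -1},{"dx": 5.2,"dy": -12,"dz": 0,"wx": 0,"wy": 0,"wz": 0,"fingers": -1},{"dx": 5.2,"dy": -12,"dz": 0,"wx": 0,"wy": 0,"wz": 0,"fingers": -1},{"dx": 5.2,"dy": -12,"dz": 0,"wx": 0,"wy": 0,"wz": 0,"fingers": -1},{"dx": 5.2,"dy": -12,"dz": 1.5,"wx": 0,"wy": 0,"wz": 0,"fingers": -1},{"dx": 5.2,"dy": -12,"dz": 1.5,"wx": 0,"wy": 0,"wz": 0,"fingers": -1},{"dx": 5.2,"dy": -12,"dz": 1.5,"wx": 0,"wy": 0,"wz": 0,"fingers": -1}]'

```text
time_s: 32.93
position: [0.4907, 0.4228, 0.1327]
orientation: [3.136, -0.098, -0.005]
ft_force: [0.1, 0.1, 0.4]
grip_width: 0.323
finger_force: 30.0
```

```bash
python3 - <<'E'
from h import *
s=read_state(); print(s['position'],s['orientation'],s['grip_width'],s['ft_force'],to([.491,.424,.12]))
E
```

```text
[0.49066071 0.42279544 0.13273036] [ 3.13599181 -0.0977237  -0.00483759] 0.3230590516790454 [0.10674877 0.07569365 0.35897318] [ 0.03012446 -0.12764123  1.27243163]
```

Request:
carry_out --series '[{"dx": 0.03,"dy": -0.1,"dz": 0.7,"wx": 0,"wy": 0,"wz": 0,"fingers": -1},{"dx": 0.03,"dy": -0.1,"dz": 1.4,"wx": 0,"wy": 0,"wz": 0,"fingers": -1},{"dx": 0.03,"dy": -0.1,"dz": 2,"wx": 0,"wy": 0,"wz": 0,"fingers": -1},{"dx": 0.03,"dy": -0.1,"dz": 2,"wx": 0,"wy": 0,"wz": 0,"fingers": -1}]'

```text
time_s: 33.27
position: [0.4915, 0.4248, 0.1129]
orientation: [3.138, -0.098, -0.003]
ft_force: [0.2, -0.4, -0.9]
grip_width: 0.326
finger_force: 30.0
```

Request:
carry_out --series '[{"dx": 0,"dy": 0,"dz": 0.3,"wx": 0,"wy": 0,"wz": 0,"fingers": -1},{"dx": 0,"dy": 0,"dz": 0.3,"wx": 0,"wy": 0,"wz": 0,"fingers": -1}]'

```text
time_s: 33.43
position: [0.4921, 0.4254, 0.1111]
orientation: [3.139, -0.097, -0.001]
ft_force: [0.0, 0.5, -0.2]
grip_width: 0.326
finger_force: 30.0
```

Request:
carry_out --series '[{"dx": 0,"dy": 0,"dz": 0.3,"wx": 0,"wy": 0,"wz": 0,"fingers": -1},{"dx": 0,"dy": 0,"dz": 0.3,"wx": 0,"wy": 0,"wz": 0,"fingers": -1}]'

```text
time_s: 33.6
position: [0.4922, 0.4255, 0.1083]
orientation: [3.139, -0.097, -0.001]
ft_force: [-0.5, -1.4, 0.6]
grip_width: 0.322
finger_force: 30.0
```

Request:
carry_out --series '[{"dx": 0,"dy": 0,"dz": 0.3,"wx": 0,"wy": 0,"wz": 0,"fingers": -1},{"dx": 0,"dy": 0,"dz": 0.3,"wx": 0,"wy": 0,"wz": 0,"fingers": -1}]'

```text
time_s: 33.77
position: [0.4927, 0.4257, 0.1065]
orientation: [3.14, -0.096, 0.002]
ft_force: [-0.6, -0.7, 3.9]
grip_width: 0.324
finger_force: 30.0
```

Request:
carry_out --series '[{"dx": 0,"dy": 0,"dz": 0.2,"wx": 0,"wy": 0,"wz": 0,"fingers": -1},{"dx": 0,"dy": 0,"dz": 0.2,"wx": 0,"wy": 0,"wz": 0,"fingers": -1}]'

```text
time_s: 33.93
position: [0.4934, 0.4261, 0.1063]
orientation: [-3.139, 0.095, -0.005]
ft_force: [-1.3, -2.9, 9.6]
grip_width: 0.326
finger_force: 30.0
```

Request:
carry_out --series '[{"dx": 0,"dy": 0,"dz": 0.2,"wx": 0,"wy": 0,"wz": 0,"fingers": -1},{"dx": 0,"dy": 0,"dz": 0.2,"wx": 0,"wy": 0,"wz": 0,"fingers": -1}]'

```text
time_s: 34.1
position: [0.4939, 0.4265, 0.1061]
orientation: [-3.138, 0.094, -0.008]
ft_force: [-2.5, -4.1, 14.6]
grip_width: 0.33
finger_force: 30.0
```

Seated: the contact level puts its centre about 2 mm above the mouth, with 15 N of push. Release it and fetch the small one.

Request:
carry_out --series '[{"dx": 0,"dy": 0,"dz": -0.25,"wx": 0,"wy": 0,"wz": 0,"fingers": -1},{"dx": 0,"dy": 0,"dz": -0.25,"wx": 0,"wy": 0,"wz": 0,"fingers": 0.1},{"dx": 0,"dy": 0,"dz": -0.25,"wx": 0,"wy": 0,"wz": 0,"fingers": 0.1},{"dx": 0,"dy": 0,"dz": -0.25,"wx": 0,"wy": 0,"wz": 0,"fingers": 0.1},{"dx": 0,"dy": 0,"dz": -3,"wx": 0,"wy": 0,"wz": 0,"fingers": 0.1},{"dx": 0,"dy": 0,"dz": -6,"wx": 0,"wy": 0,"wz": 0,"fingers": 0.1},{"dx": 0,"dy": 0,"dz": -8,"wx": 0,"wy": 0,"wz": 0,"fingers": 0.1},{"dx": 0,"dy": 0,"dz": -8,"wx": 0,"wy": 0,"wz": 0,"fingers": 0.1}]'

```text
time_s: 34.77
position: [0.4943, 0.428, 0.1864]
orientation: [-3.133, 0.095, -0.01]
ft_force: [-0.1, -0.1, 0.4]
grip_width: 0.547
finger_force: 0.0
```

Request:
carry_out --series '[{"dx": 4,"dy": 12,"dz": 0,"wx": 0,"wy": 0,"wz": 0,"fingers": 0.1},{"dx": 4,"dy": 12,"dz": 0,"wx": 0,"wy": 0,"wz": 0,"fingers": 0.1},{"dx": 4,"dy": 12,"dz": 0,"wx": 0,"wy": 0,"wz": 0,"fingers": 0.1},{"dx": 4,"dy": 12,"dz": 0,"wx": 0,"wy": 0,"wz": 0,"fingers": 0.1},{"dx": 4,"dy": 12,"dz": 6,"wx": 0,"wy": 0,"wz": 0,"fingers": 0.1},{"dx": 4,"dy": 12,"dz": 11.5,"wx": 0,"wy": 0,"wz": 0,"fingers": 0.1},{"dx": 4,"dy": 12,"dz": 11.5,"wx": 0,"wy": 0,"wz": 0,"fingers": 0.1},{"dx": 4,"dy": 12,"dz": 11.5,"wx": 0,"wy": 0,"wz": 0,"fingers": 0.1}]'

```text
time_s: 35.43
position: [0.5201, 0.2996, 0.0583]
orientation: [3.13, -0.101, -0.02]
ft_force: [-0.5, -0.3, -0.9]
grip_width: 0.55
finger_force: 0.0
```

```bash
python3 - <<'E'
from h import *
s=read_state(); print(s['position'],s['orientation'],s['grip_width'],s['ft_force'],s['time_s'])
c=shot('wrist','w19'); t=shot('top','t19')
im,o=blobs(c,.49,.57,.26,.35,.034,(0,100,100),(13,255,255),30); print('small',o)
# large stopper top colour blob in top view
im=ortho(t,.118,.44,.54,.37,.48,2000,False); h=cv2.cvtColor(im,cv2.COLOR_BGR2HSV); m=cv2.inRange(h,(0,120,170),(12,255,255)); mm=cv2.moments(m); print('largeTop',.54-mm['m01']/mm['m00']/2000,.48-mm['m10']/mm['m00']/2000,m.sum()/255/4)
print(to([.5315,.3035,.021]))
E
```

```text
[0.52010709 0.2996128  0.05831514] [ 3.12964499 -0.10056576 -0.01991221] 0.5498869662103141 [-0.52614021 -0.28276814 -0.91118719] 35.4333
small [(np.float64(0.533), np.float64(0.3034), 381, 22.6)]
largeTop 0.5380113636363637 0.47911363636363635 11.0
[ 0.69299348 -0.08256078  4.44026006]
```

Request:
carry_out --series '[{"dx": 0.3,"dy": 0,"dz": 0,"wx": 0,"wy": 0,"wz": 0,"fingers": 0.1},{"dx": 0.3,"dy": 0,"dz": 0,"wx": 0,"wy": 0,"wz": 0,"fingers": 0.1},{"dx": 0.3,"dy": 0,"dz": 0,"wx": 0,"wy": 0,"wz": 0,"fingers": 0.1}]'

```text
time_s: 35.78
position: [0.5291, 0.3045, 0.0689]
orientation: [-3.137, 0.097, -0.005]
ft_force: [-0.1, -0.0, 0.2]
grip_width: 0.555
finger_force: 0.0
```

```bash
python3 - <<'E'
from h import *
s=read_state(); print(s['position'],s['orientation'],to([.5318,.3035,.021]))
E
```

```text
[0.52908452 0.30451077 0.06887541] [-3.13688278  0.09657436 -0.00530272] [0.26155371 0.10008454 4.78811824]
```

Request:
carry_out --force 30 --series '[{"dx": 0.25,"dy": 0.1,"dz": 2.5,"wx": 0,"wy": 0,"wz": 0,"fingers": 0.1},{"dx": 0.25,"dy": 0.1,"dz": 4.8,"wx": 0,"wy": 0,"wz": 0,"fingers": 0.1},{"dx": 0.25,"dy": 0.1,"dz": 4.8,"wx": 0,"wy": 0,"wz": 0,"fingers": 0.1},{"dx": 0.25,"dy": 0.1,"dz": 4.8,"wx": 0,"wy": 0,"wz": 0,"fingers": -1},{"dx": 0.25,"dy": 0.1,"dz": 4.8,"wx": 0,"wy": 0,"wz": 0,"fingers": -1},{"dx": 0.25,"dy": 0.1,"dz": 4.8,"wx": 0,"wy": 0,"wz": 0,"fingers": -1},{"dx": 0.25,"dy": 0.1,"dz": 4.8,"wx": 0,"wy": 0,"wz": 0,"fingers": -1},{"dx": 0.25,"dy": 0.1,"dz": 4.8,"wx": 0,"wy": 0,"wz": 0,"fingers": -1}]'

```text
time_s: 36.45
position: [0.5307, 0.3027, 0.0198]
orientation: [-3.139, 0.097, -0.003]
ft_force: [-0.8, 0.7, 0.7]
grip_width: 0.255
finger_force: 6.8
```

Request:
carry_out --series '[{"dx": 0,"dy": 0,"dz": -4,"wx": 0,"wy": 0,"wz": 0,"fingers": -1},{"dx": 0,"dy": 0,"dz": -8,"wx": 0,"wy": 0,"wz": 0,"fingers": -1},{"dx": 0,"dy": 0,"dz": -12,"wx": 0,"wy": 0,"wz": 0,"fingers": -1},{"dx": 0,"dy": 0,"dz": -13,"wx": 0,"wy": 0,"wz": 0,"fingers": -1},{"dx": 0,"dy": 0,"dz": -13,"wx": 0,"wy": 0,"wz": 0,"fingers": -1},{"dx": 0,"dy": 0,"dz": -13,"wx": 0,"wy": 0,"wz": 0,"fingers": -1}]'

```text
time_s: 36.95
position: [0.5301, 0.3023, 0.1495]
orientation: [-3.138, 0.098, -0.001]
ft_force: [-0.3, -0.2, -1.3]
grip_width: 0.242
finger_force: 30.0
```

```bash
python3 - <<'E'
from h import *
s=read_state(); print(s['position'],s['orientation'],s['grip_width'],s['ft_force'],to([.636,.084,.15]))
E
```

```text
[0.53009729 0.30234916 0.14945334] [-3.13821758e+00  9.75030378e-02 -1.47431018e-03] 0.2423314570481961 [-0.27817735 -0.23304894 -1.33403072] [11.92540023 21.13523453 -0.08407909]
```

Request:
carry_out --series '[{"dx": 11.8,"dy": 21.1,"dz": 0,"wx": 0,"wy": 0,"wz": 0,"fingers": -1},{"dx": 11.8,"dy": 21.1,"dz": 0,"wx": 0,"wy": 0,"wz": 0,"fingers": -1},{"dx": 11.8,"dy": 21.1,"dz": 0,"wx": 0,"wy": 0,"wz": 0,"fingers": -1},{"dx": 11.8,"dy": 21.1,"dz": 0,"wx": 0,"wy": 0,"wz": 0,"fingers": -1},{"dx": 11.8,"dy": 21.1,"dz": 0,"wx": 0,"wy": 0,"wz": 0,"fingers": -1},{"dx": 11.8,"dy": 21.1,"dz": 0,"wx": 0,"wy": 0,"wz": 0,"fingers": -1},{"dx": 11.8,"dy": 21.1,"dz": 0,"wx": 0,"wy": 0,"wz": 0,"fingers": -1},{"dx": 11.8,"dy": 21.1,"dz": 0,"wx": 0,"wy": 0,"wz": 0,"fingers": -1}]'

```text
time_s: 37.62
position: [0.6343, 0.0819, 0.1458]
orientation: [3.139, -0.103, -0.007]
ft_force: [-0.2, 0.3, -0.3]
grip_width: 0.243
finger_force: 30.0
```

Request:
carry_out --series '[{"dx": 0,"dy": 0,"dz": 1.5,"wx": 0,"wy": 0,"wz": 0,"fingers": -1},{"dx": 0,"dy": 0,"dz": 3,"wx": 0,"wy": 0,"wz": 0,"fingers": -1},{"dx": 0,"dy": 0,"dz": 3,"wx": 0,"wy": 0,"wz": 0,"fingers": -1},{"dx": 0,"dy": 0,"dz": 3,"wx": 0,"wy": 0,"wz": 0,"fingers": -1}]'

```text
time_s: 37.95
position: [0.6336, 0.085, 0.1169]
orientation: [3.139, -0.095, -0.006]
ft_force: [0.1, 0.1, 0.1]
grip_width: 0.242
finger_force: 30.0
```

```bash
python3 - <<'E'
from h import *
s=read_state(); print(s['position'],s['orientation'],s['ft_force'],to([.635,.084,.1]))
t=shot('top','t20'); a=load('top0')
# has small flask foot moved? template in wrist w15 vs w6 (before insertion)
A=ortho(load('w6'),.0,.58,.70,.02,.13,1500); B=ortho(load('w17') if 0 else load('w12'),.0,.58,.70,.02,.13,1500)
for I in (A,B):
  h=cv2.cvtColor(I,cv2.COLOR_BGR2HSV); m=cv2.inRange(h,(5,100,30),(20,255,120)); mm=cv2.moments(m); print(.70-mm['m01']/mm['m00']/1500,.13-mm['m10']/mm['m00']/1500,m.sum()/255)
E
```

```text
[0.63361252 0.08495885 0.11686992] [ 3.13861372 -0.09471397 -0.00590457] [0.06363249 0.11203275 0.09222818] [0.15053986 0.08454891 1.68658715]
0.6373055740321937 0.08958352179504235 7517.0
0.6369598248201278 0.08932698753184073 7459.0
```

Request:
carry_out --series '[{"dx": 0.12,"dy": 0.1,"dz": 0.7,"wx": 0,"wy": 0,"wz": 0,"fingers": -1},{"dx": 0.12,"dy": 0.1,"dz": 1.3,"wx": 0,"wy": 0,"wz": 0,"fingers": -1},{"dx": 0.12,"dy": 0.1,"dz": 1.7,"wx": 0,"wy": 0,"wz": 0,"fingers": -1},{"dx": 0.12,"dy": 0.1,"dz": 1.7,"wx": 0,"wy": 0,"wz": 0,"fingers": -1}]'

```text
time_s: 38.33
position: [0.6353, 0.0831, 0.1003]
orientation: [3.14, -0.097, -0.003]
ft_force: [-0.9, -0.7, -0.3]
grip_width: 0.242
finger_force: 30.0
```

Request:
carry_out --series '[{"dx": 0,"dy": 0,"dz": 0.3,"wx": 0,"wy": 0,"wz": 0,"fingers": -1},{"dx": 0,"dy": 0,"dz": 0.5,"wx": 0,"wy": 0,"wz": 0,"fingers": -1},{"dx": 0,"dy": 0,"dz": 0.5,"wx": 0,"wy": 0,"wz": 0,"fingers": -1}]'

```text
time_s: 38.58
position: [0.6358, 0.0832, 0.0961]
orientation: [3.14, -0.097, -0.001]
ft_force: [-0.4, 0.4, -0.7]
grip_width: 0.246
finger_force: 30.0
```

Request:
carry_out --series '[{"dx": 0,"dy": 0,"dz": 0.3,"wx": 0,"wy": 0,"wz": 0,"fingers": -1},{"dx": 0,"dy": 0,"dz": 0.3,"wx": 0,"wy": 0,"wz": 0,"fingers": -1}]'

```text
time_s: 38.75
position: [0.6358, 0.0832, 0.0931]
orientation: [3.14, -0.097, -0.001]
ft_force: [-1.1, 0.3, -0.4]
grip_width: 0.247
finger_force: 30.0
```

Request:
carry_out --series '[{"dx": 0,"dy": 0,"dz": 0.2,"wx": 0,"wy": 0,"wz": 0,"fingers": -1},{"dx": 0,"dy": 0,"dz": 0.2,"wx": 0,"wy": 0,"wz": 0,"fingers": -1}]'

```text
time_s: 38.92
position: [0.636, 0.0832, 0.0915]
orientation: [3.14, -0.097, -0.0]
ft_force: [-0.3, 0.9, 1.4]
grip_width: 0.245
finger_force: 30.0
```

Request:
carry_out --series '[{"dx": 0,"dy": 0,"dz": 0.2,"wx": 0,"wy": 0,"wz": 0,"fingers": -1},{"dx": 0,"dy": 0,"dz": 0.2,"wx": 0,"wy": 0,"wz": 0,"fingers": -1}]'

```text
time_s: 39.08
position: [0.6366, 0.0833, 0.0906]
orientation: [-3.14, 0.096, -0.002]
ft_force: [-1.5, -0.6, 4.3]
grip_width: 0.242
finger_force: 30.0
```

Request:
carry_out --series '[{"dx": 0,"dy": 0,"dz": 0.2,"wx": 0,"wy": 0,"wz": 0,"fingers": -1},{"dx": 0,"dy": 0,"dz": 0.2,"wx": 0,"wy": 0,"wz": 0,"fingers": -1}]'

```text
time_s: 39.25
position: [0.6373, 0.0835, 0.0901]
orientation: [-3.14, 0.095, -0.005]
ft_force: [-3.0, 0.5, 9.8]
grip_width: 0.244
finger_force: 30.0
```

Seating: its centre is about 1 mm above the mouth. One more press, then release and back off.

Request:
carry_out --series '[{"dx": 0,"dy": 0,"dz": 0.2,"wx": 0,"wy": 0,"wz": 0,"fingers": -1},{"dx": 0,"dy": 0,"dz": 0.2,"wx": 0,"wy": 0,"wz": 0,"fingers": -1}]'

```text
time_s: 39.42
position: [0.6382, 0.0835, 0.0898]
orientation: [-3.14, 0.094, -0.009]
ft_force: [-3.2, 1.0, 14.2]
grip_width: 0.242
finger_force: 30.0
```

Request:
carry_out --series '[{"dx": 0,"dy": 0,"dz": -0.25,"wx": 0,"wy": 0,"wz": 0,"fingers": -1},{"dx": 0,"dy": 0,"dz": -0.25,"wx": 0,"wy": 0,"wz": 0,"fingers": 0},{"dx": 0,"dy": 0,"dz": -0.25,"wx": 0,"wy": 0,"wz": 0,"fingers": 0},{"dx": 0,"dy": 0,"dz": -0.25,"wx": 0,"wy": 0,"wz": 0,"fingers": 0},{"dx": 0,"dy": 0,"dz": -3,"wx": 0,"wy": 0,"wz": 0,"fingers": 0},{"dx": 0,"dy": 0,"dz": -7,"wx": 0,"wy": 0,"wz": 0,"fingers": 0},{"dx": -4,"dy": 0,"dz": -11,"wx": 0,"wy": 0,"wz": 0,"fingers": 0},{"dx": -8,"dy": 0,"dz": -11,"wx": 0,"wy": 0,"wz": 0,"fingers": 0}]'

```text
time_s: 40.08
position: [0.5702, 0.0882, 0.1974]
orientation: [-3.138, 0.098, -0.015]
ft_force: [-0.2, 1.1, 1.3]
grip_width: 0.495
finger_force: 0.0
```

Request:
carry_out --series '[{"dx": -10,"dy": -10,"dz": -5,"wx": 0,"wy": 0,"wz": 0,"fingers": 0},{"dx": -10,"dy": -10,"dz": -5,"wx": 0,"wy": 0,"wz": 0,"fingers": 0},{"dx": -10,"dy": -10,"dz": -5,"wx": 0,"wy": 0,"wz": 0,"fingers": 0},{"dx": -10,"dy": -10,"dz": -5,"wx": 0,"wy": 0,"wz": 0,"fingers": 0},{"dx": -10,"dy": -10,"dz": -5,"wx": 0,"wy": 0,"wz": 0,"fingers": 0},{"dx": -10,"dy": -10,"dz": -5,"wx": 0,"wy": 0,"wz": 0,"fingers": 0}]'

```text
time_s: 40.58
position: [0.4718, 0.1945, 0.2438]
orientation: [-3.14, 0.093, -0.001]
ft_force: [0.6, -0.6, -1.2]
grip_width: 0.499
finger_force: 0.0
```

```bash
python3 - <<'E'
from h import *
s=read_state(); print(s['position'],s['ft_force'],s['time_s'])
c=shot('wrist','w21'); print(np.round(c['world_from_camera'],3)[:3,3])
# expected tops: large stopper centre z~.102 -> top .119; small top .104. Stopper orange: H<10
for n,p,z in (('L',(.4935,.426),.119),('S',(.637,.0835),.104)):
    k=2000; im=ortho(c,z,p[0]-.04,p[0]+.04,p[1]-.04,p[1]+.04,k); h=cv2.cvtColor(im,cv2.COLOR_BGR2HSV)
    m=cv2.inRange(h,(0,110,120),(10,255,255)); m=cv2.morphologyEx(m,cv2.MORPH_OPEN,np.ones((5,5)))
    for q in cv2.findContours(m,cv2.RETR_EXTERNAL,2)[0]:
        if cv2.contourArea(q)>300:
            print(n,'area',cv2.contourArea(q)/4,'rect',cv2.minAreaRect(q)); (u,v),r=cv2.minEnclosingCircle(q); print(p[0]+.04-v/k,p[1]+.04-u/k,r)
    print(h[80,80])
E
```

```text
[0.47175975 0.19450262 0.24377839] [ 0.63300087 -0.62138954 -1.22844641] 40.5833
[0.545 0.191 0.405]
L area 1322.0 rect ((77.76805114746094, 52.7002067565918), (117.09400177001953, 60.52418518066406), 80.16643524169922)
0.506757194519043 0.43197621917724605 60.864471435546875
[  9 151 224]
S area 406.875 rect ((77.0, 77.5), (45.0, 46.0), 90.0)
0.6383732452392579 0.08502755355834961 23.53873062133789
[  8 149 216]
```

```bash
python3 - <<'E'
from h import *
c=load('w21'); k=2000
for n,p,z in (('L',(.4935,.426),.119),('S',(.637,.0835),.104)):
    im=ortho(c,z,p[0]-.03,p[0]+.03,p[1]-.03,p[1]+.03,k); h=cv2.cvtColor(im,cv2.COLOR_BGR2HSV)
    m=cv2.inRange(h,(6,120,190),(10,175,255)); m=cv2.morphologyEx(m,cv2.MORPH_OPEN,np.ones((5,5)))
    q=max(cv2.findContours(m,cv2.RETR_EXTERNAL,2)[0],key=cv2.contourArea); (u,v),r=cv2.minEnclosingCircle(q)
    e=cv2.fitEllipse(cv2.convexHull(q)); print(n,'centre',p[0]+.03-e[0][1]/k,p[1]+.03-e[0][0]/k,'axes mm',np.array(e[1])/2,cv2.contourArea(q)/4)
# amber flask lip/foot in the same shot: lower dark amber foot centre at z=0
for n,p in (('L',(.4935,.426)),('S',(.637,.0835))):
    im=ortho(c,0,p[0]-.06,p[0]+.06,p[1]-.06,p[1]+.06,k); h=cv2.cvtColor(im,cv2.COLOR_BGR2HSV); m=cv2.inRange(h,(10,120,40),(20,255,130)); m=cv2.morphologyEx(m,cv2.MORPH_OPEN,np.ones((7,7)))
    q=max(cv2.findContours(m,cv2.RETR_EXTERNAL,2)[0],key=cv2.contourArea); x,y,w,hh=cv2.boundingRect(q); print(n,'foot box x',p[0]+.06-(y+hh)/k,p[0]+.06-y/k,'y',p[1]+.06-(x+w)/k,p[1]+.06-x/k)
E
```

```text
L centre 0.493208869934082 0.4247192859649658 axes mm [28.45939255 29.24500275] 632.0
S centre 0.6384474258422852 0.08497229194641114 axes mm [21.59846115 22.254076  ] 364.5
L foot box x 0.4545 0.5285 y 0.39149999999999996 0.486
S foot box x 0.6080000000000001 0.6715000000000001 y 0.05000000000000002 0.11400000000000002
```

```bash
python3 -c "
from plant import hand_in; print(hand_in())"
```

```text
the job is handed in; nothing more can be done
None
```

The job is handed in, but the hand-in call gave no verdict: both cassettes present are clipped in bays 1 and 2, the stage is pushed home, and both flasks are stoppered and upright by my last measurements, at about 41 s of the 210 s limit.

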